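Load a lamp curing station and run it

ROBOT

A 7-joint arm with a two-finger parallel gripper is mounted at the origin on the work surface. World frame = base frame: x ahead of the robot, y to its left, z up, the work surface at z = 0. Lengths are in m, angles in rad, forces in N, time in s.
With the tool pointing down it reaches from about 0.425 to 0.925 m from the base axis. Payload 6.8 kg.
Tool frame: the origin (TCP) lies midway between the tips of the shut fingers; the grasp point (between the pads) lies 19 mm behind it; x points along the fingers, y is the direction in which the jaws open and shut, and the axes are right-handed (so a half turn about x gives the same grasp; the last joint's range is limited). The gripper opens to 85 mm and grips with 20 to 120 N. Pads are 22 mm wide; open, the fingers measure 114 mm over their backs; the gripper's body (76 mm by 85 mm) begins 54 mm behind the grasp point. The pads swing forward as they close: fully open they stand 13 mm farther back than shut.
Start: joints at [1.133, 0.477, 0.022, 1.555, -0.011, 1.109, -0.083], TCP at [0.219, -0.639, 0.231] pointing down, gripper open.
Joint ranges: [-2.96, 2.96], [-0.34, 2.1], [-1.41, 1.46], [0.24, 2.44], [-1.37, 4.51], [0.17, 1.92], [-2.96, 2.96]. Speed limits (rad/s): [2.39, 2.39, 3.14, 3.14, 3.14, 3.14, 3.14].

INTERFACE

Orientations are given as a rotation vector (axis times angle).
In Python, from bench import r gives the robot as it stands.
- The arm moves only by the tool carry_out, never from a script. Its argument "targets" is one flat list of numbers, 7 for each row, row after row: the finger opening in m, from 0 to 0.0854, then the shift along the tool's x, y, z in m, then the turn, a rotation vector about the tool's x, y, z in units of 5 degrees (1.0 is 5 degrees). A call has 1 to 12 rows; each row is the pose to reach, as a shift and turn from the pose measured when the call began, along the tool's axes at that moment; what a row does not reach only later rows make up. A row lasts 1/8 s, in which the tool goes at most 62.5 mm and 10.7 degrees, less where a joint would pass 70% of its speed; a pose out of reach is approached as far as the arm can. A call with a gripper value outside its range is refused whole. The fingers move at their own pace and stop on an object; "squeeze" is the grip in N (left out, the last holds). Time passes only in rows, so rows that repeat a pose let the fingers close. It gives the time, the measured TCP pose, the force and the opening at its end, in the units of the state.
- r.get_obs(): the state, without advancing time (a new reading comes with each control period).
- r.grab_frame(name): name is "scene" or "top"; returns the picture (480x640x3 uint8, blue, green, red); there is no depth.
- r.camera_info(name): a dict with "fx", "fy", "cx", "cy" (pixels), "xyz" and "orientation" of the camera in the world. Camera axes: x right, y up, looking along -z (the intrinsics and any distortion apply to the point x, -y, -z); pixel columns grow to the right and rows downward; lengths in m; the calibration is good to about 2 mm. A picture is of the moment at which its call begins. camera_info takes no time and is no camera call.
- r.hand_in(): hands the job in, once; it reports no verdict.
The state is a dict: "clock": time; "joints": joint angles; "qvel": joint speeds; "tau": joint torques, N m; "tcp_pos": TCP position; "orientation": TCP orientation; "contact_force": force on the tool from outside, world axes, zero at the start; "moment": the same for the moment, N m; "grip_width": finger opening in m.
Only numpy, scipy, OpenCV 4.12 (cv2) and the standard library are available. Lean on these libraries where they do the work, as an engineer would, in place of code of your own. Each camera call takes 0.05 s, during which the arm holds its last target. There are 200 camera calls.

TASK

Load the curing station: pull up its red T-handled index plunger and twist it a quarter turn so that it stays retracted by itself, swing the lamp hood fully open, and put every power module on the bench into the blue-edged tray, each flat on the tray floor with its heat sink up. Then swing the hood back over the tray to its stop, turn the plunger back so that it snaps fully down and locks the hood, and only after that move the dimmer lever on the green controller until its pointer stands at the green mark. Keep the lamp off (lever left where it is) until the hood is locked, and leave the solder spool, the bottle and the screwdriver alone.

Things in the scene. Friction and masses are not known exactly. Their poses are not given: they have to be found in the camera images.
- station: curing station, fixed to the bench: aluminium base plate 150 x 380 x 12 mm (x -75..75, y -110..270 of its frame). Origin: underside of the plate, below the middle of the tray. Along its +y: tray (y -90..90), hood pivot (x 0, y 160), plunger (x 0, y 210). No part of it reaches above 165 mm
- tray_floor (a point): middle of the tray floor, 12 mm above the bench; axes as the station's. Inside the tray is 120 mm (x) by 180 mm (y), edged by a blue lip 12 mm high and 6 mm thick. Room for three modules side by side along y, 60 mm apart, long sides along x. The closed hood covers the tray: its underside is 54 mm above the tray floor
- plunger_handle (a point): centre of the plunger's red T-handle, a bar 50 mm long (this point's x axis), 14 mm thick (its y), 24 mm tall, on a 10 mm stem over a slotted steel collar; the collar's top is 25 mm below this point when the plunger is down. About 106 mm above the bench when down. Grip it across the 14 mm from above
- plunger_lift (a joint): height of the plunger in m: 0 = down, hood locked (only possible with the hood at its stop); spring force 5 N at 0, rising 0.3 N per mm; upper stop 0.026. Its cross pin must be lifted at least 0.019 to leave the deep slot of the collar; turned a quarter turn and let go it drops into the shallow rest notch and stays at 0.014, where the hood is free
- plunger_turn (a joint): turn of the T-handle in rad, counterclockwise from above positive; 0 = bar along the station's x, over the deep slot; the rest notch lies at +1.57 and at -1.57 (either will do). Turns only while lifted, at most 1.8 each way
- hood (a joint): swing of the lamp hood about its vertical pivot in rad: 0 = over the tray, at its stop; grows counterclockwise from above, away from the robot, to 1.75 (fully open, stop). Stays where it is left; takes about 1 to 2 N at the handle. The hood is an amber sheet 120 x 190 mm with a grey lamp bar on it, highest point besides the handle 93 mm above the bench
- hood_pivot (a point): point on the hood's vertical pivot axis, level with hood_handle (118 mm above the bench)
- hood_handle (a point): grip point of the hood's upright round black handle, 24 mm in diameter, 50 mm tall (90 to 140 mm above the bench), 120 mm from the pivot axis; with the hood closed it lies towards the tray (station -y) from the pivot
- controller: green lamp controller box 160 x 170 x 50 mm, fixed, with a white dial disc 4 mm thick on top; origin: middle of its underside
- dimmer_pivot (a point): point on the vertical axis of the dimmer lever, 64 mm above the bench
- dimmer (a joint): angle of the dimmer lever in rad, counterclockwise from above positive, 0 to 1.8; it starts at the low (off) end and stays where it is left (about 1 N at the knob)
- dimmer_knob (a point): grip point of the lever's upright round black knob, 20 mm in diameter, from 68 to 110 mm above the bench; this point is 92 mm up, 50 mm from the lever's axis
- dimmer_pointer (a point): tip of the dimmer lever, 64 mm from its axis
- mark_point (a point): where the lever's tip must stand: 64 mm from the lever's axis, just inside the green tab (18 x 14 mm) on the dial's rim
- module_a: power module, if present: black potted base 80 (x) x 44 (y) x 18 mm with a ribbed aluminium heat sink 60 x 24 x 26 mm centred on top (18 to 44 mm up); origin: middle of the underside; about 0.16 kg. Grip the heat sink across its 24 mm (y)
- module_b: power module, if present: black potted base 80 (x) x 44 (y) x 18 mm with a ribbed aluminium heat sink 60 x 24 x 26 mm centred on top (18 to 44 mm up); origin: middle of the underside; about 0.16 kg. Grip the heat sink across its 24 mm (y)
- module_c: power module, if present: black potted base 80 (x) x 44 (y) x 18 mm with a ribbed aluminium heat sink 60 x 24 x 26 mm centred on top (18 to 44 mm up); origin: middle of the underside; about 0.16 kg. Grip the heat sink across its 24 mm (y)
- module_d: power module, if present: black potted base 80 (x) x 44 (y) x 18 mm with a ribbed aluminium heat sink 60 x 24 x 26 mm centred on top (18 to 44 mm up); origin: middle of the underside; about 0.16 kg. Grip the heat sink across its 24 mm (y)
- spool: bystander: blue solder spool, 60 mm across, 50 mm tall; origin: middle of the underside
- flux: bystander: white bottle with red cap, 44 mm across, 110 mm tall; origin: middle of the underside
- driver: bystander: screwdriver lying on the bench
Things that resemble listed ones, but are neither listed nor needed, are in the scene too. What is shaped like the controller but pink is not meant.

How it is judged:
By the outcome, as a careful person would: the job done as asked, in the order asked, and still so for the second after the job is handed in, with the robot touching nothing.
Of module_a, module_b, module_c, module_d only 2 to 3 are there at a start; the rules pass over those that are not, and their reading is None.
At some moment in a run one of module_a, module_b, module_c, module_d may be knocked a few centimetres aside while the robot is not near it.
Once in a run the grip may slacken for a moment while it holds something.
It also fails if it takes over 208 s, if anything falls off the work surface, if the arm or the gripper's body presses on something with over 40 N, if the wrist force passes 120 N, or if a joint passes its speed limit or range.

## Working session

There is one attempt and no reset: what is moved stays moved. The work goes in short steps, Python scripts to look and compute and a tool call to move; the robot and the scene stay as the last step left them, time stands still between calls to the robot, and variables do not carry over. Pictures are saved under pics/ and viewed, about 12 in all and at most 16, crops included, and the job is handed in when it is done.

Besides the shell and the picture viewer there is one more tool, called after "Request:" as name(argument=value, ...), one argument or row to a line, values as JSON. carry_out: Moves the arm, as the interface text tells. Its arguments: {"type":"object","properties":{"targets":{"type":"array","items":{"type":"number"}},"squeeze":{"type":"number"}},"required":["targets"]}

```bash
mkdir -p pics; ls
python3 - <<'E'
from bench import r
import cv2
o=r.get_obs(); print(o)
for n in("scene","top"):
    print(n,r.camera_info(n)); cv2.imwrite(f"pics/{n}0.png",r.grab_frame(n))
E
```

```text
pics
{'clock': 0.0, 'joints': array([ 1.13287198,  0.47782808,  0.02233796,  1.55647441, -0.01149104,
        1.10929941, -0.08312725]), 'qvel': array([-2.88251004e-03,  4.51141231e-04,  1.05361459e-03, -1.22350579e-03,
       -2.44718669e-05, -1.02396623e-04,  9.23479190e-04]), 'tau': array([-9.42282968e-04, -5.96451795e+01,  1.60725430e+00, -2.81193370e+01,
        1.22981763e-02,  9.34686977e-03,  2.76039458e-05]), 'tcp_pos': array([ 0.21840355, -0.638049  ,  0.23029724]), 'orientation': array([ 2.04309523,  0.34198801, -2.04403632]), 'contact_force': array([ 0.30365903, -0.37907267, -0.02465969]), 'moment': array([-0.02953111, -0.01958178,  0.05202983]), 'grip_width': 0.08526354400975174}
scene {'fx': 453.07586138050794, 'fy': 453.07586138050794, 'cx': 314.5708067070847, 'cy': 239.9934758797347, 'xyz': array([0.90384843, 0.46512308, 0.88329465]), 'orientation': array([0.33895757, 0.79635398, 2.2439165 ])}
top {'fx': 474.0742206121928, 'fy': 474.0742206121928, 'cx': 318.4241603218278, 'cy': 235.79063091107997, 'xyz': array([0.27893678, 0.01903518, 1.02943523]), 'orientation': array([ 0.15459591, -0.11814721, -1.54585814])}
```

View pics/scene0.png

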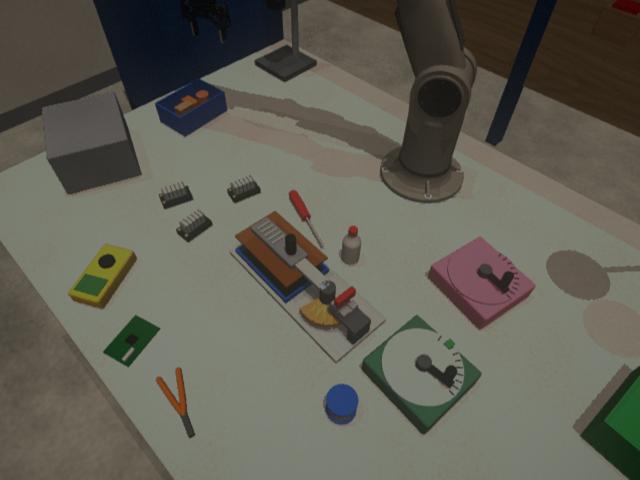

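View pics/top0.png

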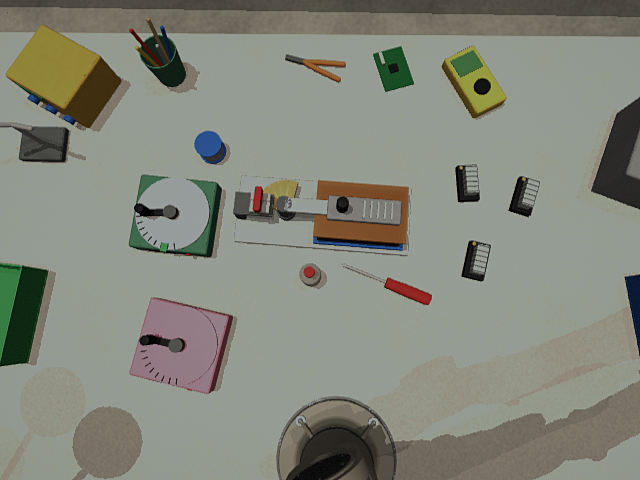

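The scene shows three modules on the right of the top view, near (468,183), (525,196) and (477,260). The station lies along world y with its closed hood handle at (343,204) and the red bar at (258,200). The green controller is at (175,215), with its green mark at (164,247) and knob at (141,210).

```bash
cat > h.py <<'E'
from bench import r
import cv2, numpy as np
from scipy.spatial.transform import Rotation as R
CI={n:r.camera_info(n) for n in("scene","top")}
def ray(n,u,v):
    c=CI[n]; d=np.array([(u-c["cx"])/c["fx"],-(v-c["cy"])/c["fy"],-1.])
    return c["xyz"],R.from_rotvec(c["orientation"]).apply(d)
def at(n,u,v,z):
    o,d=ray(n,u,v); return o+d*(z-o[2])/d[2]
def px(n,p):
    c=CI[n]; q=R.from_rotvec(c["orientation"]).inv().apply(np.array(p)-c["xyz"])
    return np.array([c["cx"]-c["fx"]*q[0]/q[2],c["cy"]+c["fy"]*q[1]/q[2]])
def tri(u1,v1,u2,v2):
    "point nearest both rays (top px, scene px) and gap"
    (a,d),(b,e)=ray("top",u1,v1),ray("scene",u2,v2)
    s=np.linalg.lstsq(np.c_[d,-e],b-a,rcond=None)[0]
    p,q=a+s[0]*d,b+s[1]*e; return (p+q)/2,np.linalg.norm(p-q)
def go(p,yaw,obs=None):
    """shift/turn in carry_out units to reach world TCP p, tool down, jaw direction (tool y) at world yaw"""
    o=obs or r.get_obs(); T=R.from_rotvec(o["orientation"])
    best=None
    for k in(0,np.pi):
        y=np.array([np.cos(yaw+k),np.sin(yaw+k),0]); x=np.array([0,0,-1.])
        G=R.from_matrix(np.c_[x,y,np.cross(x,y)]); t=(T.inv()*G).as_rotvec()
        if best is None or np.linalg.norm(t)<np.linalg.norm(best): best=t
    return T.inv().apply(np.array(p)-o["tcp_pos"]).round(4), (np.degrees(best)/5).round(2)
E
python3 - <<'E'
from h import *
T=cv2.imread("pics/top0.png")
S=cv2.imread("pics/scene0.png")
c=lambda I,x,y,w,h,s:cv2.resize(I[y:y+h,x:x+w],None,fx=s,fy=s,interpolation=cv2.INTER_CUBIC)
a=c(T,228,165,190,90,4); b=np.hstack([c(T,125,170,100,90,2.4)]); d=c(T,450,155,95,130,1.66)
m=np.zeros((580,760,3),np.uint8); m[:360]=a; m[360:360+b.shape[0],:b.shape[1]]=b; m[360:360+d.shape[0],260:260+d.shape[1]]=d
e=c(S,225,205,165,155,1.4); m[360:577,450:681]=e
cv2.imwrite("pics/m1.png",m)
o=r.get_obs(); print(R.from_rotvec(o["orientation"]).as_matrix().round(3))
for n,u,v,z in[("top",258,200,.118),("top",343,204,.14),("top",286,205,.118),("top",171,212,.08),("top",141,210,.11),("top",164,247,.054),("top",468,183,.02),("top",525,196,.02),("top",477,260,.02),("top",235.5,213,.012),("top",409,250,.012)]: print(u,v,at(n,u,v,z).round(4))
E
```

```text
[[-0.001  0.324 -0.946]
 [ 0.002 -0.946 -0.324]
 [-1.    -0.002  0.   ]]
258 200 [0.509  0.1637 0.118 ]
343 204 [ 0.4983 -0.0044  0.14  ]
286 205 [0.4997 0.1077 0.118 ]
171 212 [0.49   0.3488 0.08  ]
141 210 [0.4863 0.3993 0.11  ]
164 247 [0.4204 0.3669 0.054 ]
468 183 [ 0.5798 -0.2804  0.02  ]
525 196 [ 0.5525 -0.4026  0.02  ]
477 260 [ 0.4103 -0.294   0.02  ]
235.5 213 [0.5054 0.229  0.012 ]
409 250 [ 0.4302 -0.1515  0.012 ]
```

View pics/m1.png

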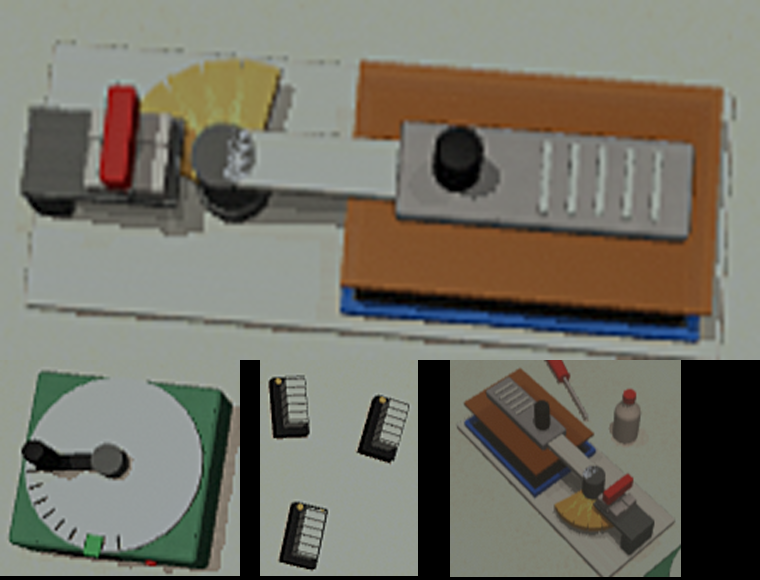

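Run:
```python
from h import *
T=cv2.imread("pics/top0.png")
S=cv2.imread("pics/scene0.png")
c=lambda I,x,y,w,h,s:cv2.resize(I[y:y+h,x:x+w],None,fx=s,fy=s,interpolation=cv2.INTER_CUBIC)
m=np.zeros((600,800,3),np.uint8)
m[:520,:380]=c(T,450,155,95,130,4); m[:350,400:]=c(S,300,270,80,70,5); m[350:,400:800]=c(T,125,168,100,62,4)[:250]
cv2.imwrite("pics/m2.png",m)
def fit(model,pix,z):
    P=np.array([at("top",u,v,z)[:2] for u,v in pix]); M=np.array(model,float)
    a,b=P.mean(0),M.mean(0); U=(M-b).T@(P-a); t=np.arctan2(U[0,1]-U[1,0],U[0,0]+U[1,1])
    Q=np.array([[np.cos(t),-np.sin(t)],[np.sin(t),np.cos(t)]]); o=a-Q@b
    print(o.round(4),round(t,4),"res mm",((M@Q.T+o-P)*1000).round(1).tolist()); return o,t,Q
o,t,Q=fit([(-.075,.27),(-.075,-.11),(.075,.27),(.075,-.11)],[(234.25,241.25),(409.25,253.75),(241.75,175.5),(411.25,188)],.012)
for n,p,z in[("plunger",(0,.21),.118),("pivot",(0,.16),.118),("handle",(0,.04),.14),("plunger106",(0,.21),.106)]:
    w=[*(o+Q@p),z]; print(n,np.round(w,4),px("top",w).round(1),px("scene",w).round(1))
```

```text
Traceback (most recent call last):
ValueError: could not broadcast input array from shape (248,400,3) into shape (250,400,3)
```

```bash
cat >> h.py <<'E'
def crop(I,x,y,w,h,s): return cv2.resize(I[y:y+h,x:x+w],None,fx=s,fy=s,interpolation=cv2.INTER_CUBIC)
def fit(model,pix,z):
    "plane pose of model points from top pixels at height z"
    P=np.array([at("top",u,v,z)[:2] for u,v in pix]); M=np.array(model,float)
    a,b=P.mean(0),M.mean(0); U=(M-b).T@(P-a); t=np.arctan2(U[0,1]-U[1,0],U[0,0]+U[1,1])
    Q=np.array([[np.cos(t),-np.sin(t)],[np.sin(t),np.cos(t)]]); o=a-Q@b
    print(o.round(4),round(t,4),"res mm",((M@Q.T+o-P)*1000).round(1).tolist()); return o,t,Q
E
python3 - <<'E'
from h import *
T=cv2.imread("pics/top0.png")
S=cv2.imread("pics/scene0.png")
m=np.zeros((600,800,3),np.uint8)
m[:520,:380]=crop(T,450,155,95,130,4); m[:350,400:]=crop(S,300,270,80,70,5); m[350:598,400:800]=crop(T,125,168,100,62,4)
cv2.imwrite("pics/m2.png",m)
o,t,Q=fit([(-.075,.27),(-.075,-.11),(.075,.27),(.075,-.11)],[(234.25,241.25),(409.25,253.75),(241.75,175.5),(411.25,188)],.012)
for n,p,z in[("plunger",(0,.21),.118),("pivot",(0,.16),.118),("handle",(0,.04),.14),("plunger106",(0,.21),.106)]:
    w=[*(o+Q@p),z]; print(n,np.round(w,4),px("top",w).round(1),px("scene",w).round(1))
E
```

```text
[ 0.5017 -0.0454] -0.0556 res mm [[-0.4, 0.0], [-1.4, 0.9], [0.1, 0.6], [1.7, -1.5]]
plunger [0.5133 0.1643 0.118 ] [257.8 197.8] [343.6 293. ]
pivot [0.5106 0.1144 0.118 ] [282.8 199.6] [326.5 277.5]
handle [ 0.5039 -0.0054  0.14  ] [343.6 201.2] [288.5 236.8]
plunger106 [0.5133 0.1643 0.106 ] [258.7 199.4] [343.3 296.2]
```

View pics/m2.png

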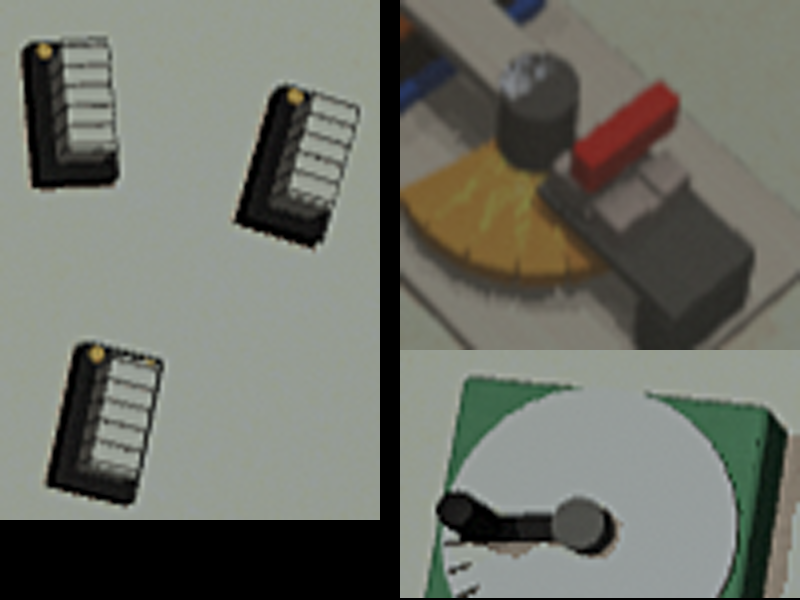

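The modules' sinks show at crop (88,95), (325,150) and (128,412). The red bar stands free above its pinkish collar, with a grey block lower beside it, and the station fit predicts bar and handle pixels within about 1 px. Next I measure hub height and modules, and work out the first move.

```bash
cat >> h.py <<'E'
ST=(np.array([.5017,-.0454]),-.0556)
def st(x,y):
    c,s=np.cos(ST[1]),np.sin(ST[1]); return ST[0]+[c*x-s*y,s*x+c*y]
E
python3 - <<'E'
from h import *
print("hub",tri(283,203.75,328,285))
k=lambda u,v:(450+u/4,155+v/4)
# sink top corners, order: top-left, top-right, bottom-left,bottom-right (crop px); model: x=up(+30), y=left(+12)
M=[(.03,.012),(.03,-.012),(-.03,.012),(-.03,-.012)]
fit(M,[k(62,42),k(107,38),k(71,152),k(117,150)],.044)
fit(M,[k(313,92),k(359,106),k(290,195),k(334,208)],.044)
fit(M,[k(111,358),k(161,362),k(92,468),k(137,476)],.044)
k=lambda u,v:(125+(u-0)/2.4,170+(v-360)/2.4)
o,t,Q=fit([(.0,.0)],[k(115,463)],.054)
print("disc c",o,"hub",at("top",125+(582-400)/4,168+(525-350)/4,.085),"knob",at("top",125+(458-400)/4,168+(509-350)/4,.11),"mark",at("top",*k(94,545),.054))
print(go([.5,-.3,.23],1.515),go([*st(0,.21),.2],1.515))
E
```

```text
hub (array([0.50847637, 0.11690022, 0.09098956]), np.float64(0.0010135110264615636))
[ 0.5822 -0.2828] 0.0534 res mm [[-0.2, 0.0], [-1.5, 0.2], [1.0, -0.3], [0.7, 0.1]]
[ 0.5539 -0.4056] -0.2742 res mm [[0.2, -0.7], [1.1, 0.1], [-0.7, 0.5], [-0.6, 0.1]]
[ 0.4096 -0.2956] -0.2055 res mm [[1.6, -0.7], [-1.7, 1.7], [0.7, -0.2], [-0.6, -0.8]]
[0.4938 0.3536] 0.0 res mm [[0.0, 0.0]]
disc c [0.49383843 0.35362027] hub [0.48937361 0.34817556 0.085     ] knob [0.49091762 0.40275042 0.11      ] mark [0.42026983 0.3665036  0.054     ]
(array([ 0.0007, -0.2287, -0.3759]), array([4.42, 0.01, 0.02])) (array([ 0.0314, -0.6636, -0.5389]), array([4.42, 0.01, 0.02]))
```

Request:
carry_out(
  targets=[0.045,0,-0.23,-0.376,4.4,0,0,0.045,0,-0.23,-0.376,4.4,0,0,0.045,0,-0.23,-0.376,4.4,0,0,0.045,0,-0.23,-0.376,4.4,0,0,0.045,0,-0.23,-0.376,4.4,0,0,0.045,0,-0.23,-0.376,4.4,0,0,0.045,0.031,-0.664,-0.539,4.4,0,0,0.045,0.031,-0.664,-0.539,4.4,0,0,0.045,0.031,-0.664,-0.539,4.4,0,0,0.045,0.031,-0.664,-0.539,4.4,0,0,0.045,0.031,-0.664,-0.539,4.4,0,0,0.045,0.031,-0.664,-0.539,4.4,0,0],
  squeeze=40,
)

```text
clock: 1.6
tcp_pos: [0.4977, 0.0244, 0.2087]
orientation: [-2.193, 0.058, 2.194]
contact_force: [1.3, 0.2, 0.2]
grip_width: 0.0449
```

Request:
carry_out(
  targets=[0.045,0,0,0,0,0,0],
)

```text
clock: 1.72
tcp_pos: [0.4974, 0.0301, 0.2085]
orientation: [-2.196, 0.046, 2.198]
contact_force: [-0.1, -0.6, -0.9]
grip_width: 0.0452
```

Run:
```python
from h import *
o=r.get_obs(); print(o["clock"],o["tcp_pos"],o["joints"].round(2),o["contact_force"].round(2))
print(go([*st(0,.21),.2],1.515),go([*st(0,.21),.087],1.515))
```

```text
1.725 [0.4974131  0.0300874  0.20845983] [ 0.05  0.23 -0.26  1.98  0.07  0.94 -1.87] [-0.15 -0.61 -0.91]
(array([ 0.0089, -0.1347, -0.0099]), array([0.12, 0.01, 0.04])) (array([ 0.1219, -0.1344, -0.01  ]), array([0.12, 0.01, 0.04]))
```

Request:
carry_out(
  targets=[0.045,0.009,-0.1345,-0.01,0,0,0,0.045,0.009,-0.1345,-0.01,0,0,0,0.045,0.009,-0.1345,-0.01,0,0,0,0.045,0.05,-0.1345,-0.01,0,0,0,0.045,0.09,-0.1345,-0.01,0,0,0,0.045,0.12,-0.1345,-0.01,0,0,0,0.045,0.12,-0.1345,-0.01,0,0,0],
)

```text
clock: 2.6
tcp_pos: [0.512, 0.1621, 0.087]
orientation: [-2.191, 0.051, 2.203]
contact_force: [0.2, 0.5, 0.9]
grip_width: 0.0452
```

Run:
```python
from h import *
o=r.get_obs(); print(o["clock"],o["tcp_pos"],o["contact_force"].round(2))
print(go([*st(0,.21),.087],1.515))
T=r.grab_frame("top");S=r.grab_frame("scene")
m=np.zeros((400,800,3),np.uint8); m[:,:400]=crop(T,218,160,80,80,5); m[:,400:]=crop(S,300,250,80,80,5)
cv2.imwrite("pics/m3.png",m)
```

```text
2.6 [0.51202441 0.16206758 0.08696408] [0.24 0.53 0.93]
(array([-0.    , -0.0023, -0.0012]), array([0.1 , 0.06, 0.01]))
```

View pics/m3.png

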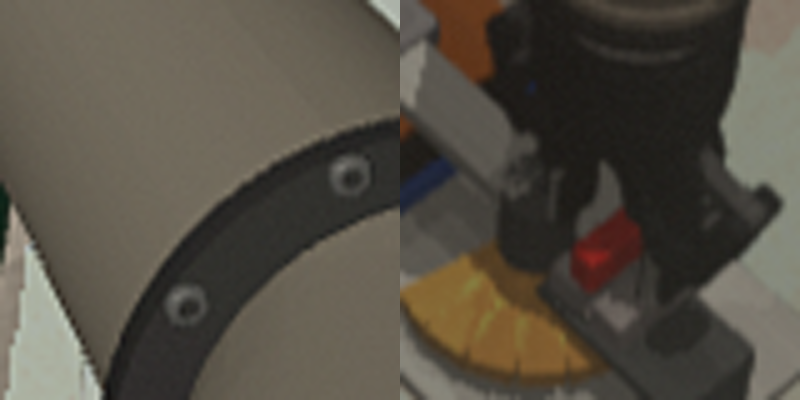

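The red bar at about (605,250) stands between the open fingers. I close and lift 23 mm.

Request:
carry_out(
  targets=[0.0,0,-0.001,0,0,0,0,0.0,0,-0.002,0,0,0,0,0.0,0,-0.002,0,0,0,0,0.0,0,-0.002,0,0,0,0,0,-0.008,-0.002,0,0,0,0,0,-0.016,-0.002,0,0,0,0,0,-0.023,-0.002,0,0,0,0,0,-0.0235,-0.002,0,0,0,0],
  squeeze=70,
)

```text
clock: 3.7
tcp_pos: [0.5148, 0.1665, 0.1135]
orientation: [-2.198, 0.045, 2.194]
contact_force: [5.6, 4.9, -12.5]
grip_width: 0.0128
```

Request:
carry_out(
  targets=[0,0.001,0,0,-1,0,0,0,0.002,0,0,-3,0,0,0,0.002,0,0,-5,0,0,0,0.002,0,0,-7,0,0,0,0.002,0,0,-9,0,0,0,0.002,0,0,-11,0,0,0,0.002,0,0,-13,0,0,0,0.002,0,0,-15,0,0,0,0.002,0,0,-17,0,0,0,0.002,0,0,-18,0,0,0,0.002,0,0,-18,0,0],
)

```text
clock: 5.08
tcp_pos: [0.5139, 0.1682, 0.111]
orientation: [1.247, 1.194, -1.237]
contact_force: [0.8, 6.5, -12.1]
grip_width: 0.0124
```

Run:
```python
from h import *
o=r.get_obs(); print(o["clock"],o["tcp_pos"],o["contact_force"].round(2),o["moment"].round(2),o["joints"].round(2))
print(go([.5148,.1665,.101],1.515+np.pi/2))
```

```text
5.075 [0.51385505 0.16817815 0.11100653] [  0.81   6.54 -12.07] [ 1.53 -0.35 -0.01] [ 0.1   0.49 -0.67  1.95  0.4   0.83 -0.83]
(array([0.01  , 0.001 , 0.0017]), array([ 0.14, -0.09, -0.  ]))
```

Request:
carry_out(
  targets=[0,0.003,0.001,0.001,0.1,0,0,0,0.006,0.001,0.001,0.1,0,0,0,0.009,0.001,0.001,0.1,0,0,0,0.01,0.001,0.001,0.1,0,0],
)

```text
clock: 5.58
tcp_pos: [0.5142, 0.1685, 0.1047]
orientation: [1.252, 1.189, -1.244]
contact_force: [-14.6, -2.8, 39.4]
grip_width: 0.0126
```

Request:
carry_out(
  targets=[0.02,0,0,0,0,0,0,0.035,0,0,0,0,0,0,0.04,0,0,0,0,0,0,0.04,-0.03,0,0,0,0,0,0.04,-0.07,0,0,0,0,0,0.04,-0.1,0,0,0,0,0,0.04,-0.1,0,0,0,0,0],
)

```text
clock: 6.45
tcp_pos: [0.5155, 0.1683, 0.2068]
orientation: [1.255, 1.186, -1.24]
contact_force: [-0.7, 0.3, -0.1]
grip_width: 0.0401
```

Run:
```python
from h import *
o=r.get_obs(); print(o["clock"],o["tcp_pos"],o["contact_force"].round(2))
print(go([*st(0,.04),.15],-.0556), go([*st(0,.04),.2],-.0556))
S=r.grab_frame("scene")
cv2.imwrite("pics/m4.png",crop(S,220,200,160,120,4))
```

```text
6.45 [0.51551762 0.16829732 0.20677686] [-0.74  0.31 -0.06]
(array([ 0.0554, -0.0028,  0.1746]), array([ 0.04, -0.09, -0.05])) (array([ 0.0054, -0.0026,  0.1742]), array([ 0.04, -0.09, -0.05]))
```

View pics/m4.png

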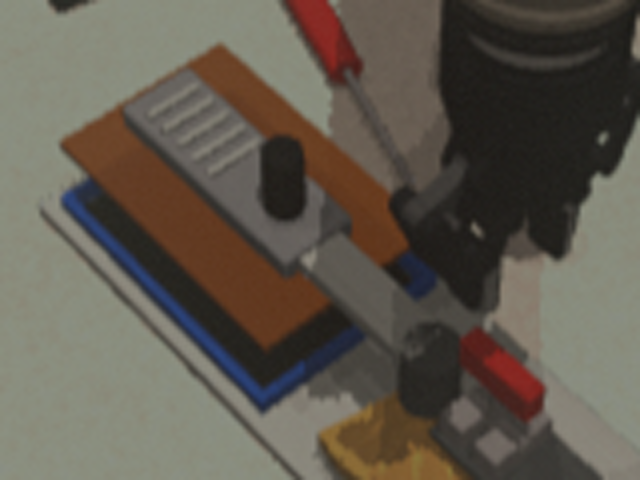

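The red bar now points along the station's y, raised in the notch at crop (500,370), and the hood handle is at crop (283,175). Now the hood.

Request:
carry_out(
  targets=[0.06,0.005,-0.003,0.173,0,0,0,0.06,0.005,-0.003,0.173,0,0,0,0.06,0.005,-0.003,0.173,0,0,0,0.06,0.005,-0.003,0.173,0,0,0,0.06,0.03,-0.003,0.173,0,0,0,0.06,0.07,-0.003,0.173,0,0,0,0.06,0.1,-0.003,0.173,0,0,0,0.06,0.104,-0.003,0.173,0,0,0,0.06,0.104,-0.003,0.173,0,0,0,0.01,0.104,-0.003,0.173,0,0,0,0.01,0.104,-0.003,0.173,0,0,0,0.01,0.104,-0.003,0.173,0,0,0],
  squeeze=25,
)

```text
clock: 8.0
tcp_pos: [0.5035, -0.0043, 0.1011]
orientation: [1.254, 1.186, -1.242]
contact_force: [-0.9, -0.5, 7.0]
grip_width: 0.0236
```

```bash
cat >> h.py <<'E'
def arc(c,rad,angs,z,yaw_off,turn=1.0):
    "rows (shift, turn) for TCP going round c at polar angles angs; jaw yaw = ang+yaw_off"
    o=r.get_obs()
    for a in angs:
        s,t=go([c[0]+rad*np.cos(a),c[1]+rad*np.sin(a),z],a*turn+yaw_off,o); print(round(np.degrees(a),1),s.round(3).tolist(),t.round(1).tolist())
E
python3 - <<'E'
from h import *
o=r.get_obs(); print(o["clock"],o["tcp_pos"],o["contact_force"].round(2),o["grip_width"],o["joints"].round(2))
p=o["tcp_pos"]; c=st(0,.16)+[.0005,.002]; d=p[:2]-c; a0=np.arctan2(d[1],d[0]); print(c,np.hypot(*d),a0)
arc(c,.12,a0+np.r_[8,18,28,38,48,58,68,78,88,98,101]*np.pi/180,p[2],np.pi/2)
E
```

```text
8.0 [ 0.50352994 -0.00426285  0.10107524] [-0.87 -0.47  7.01] 0.02362685977484395 [ 0.4   0.44 -0.63  2.04  0.37  0.76 -0.5 ]
[0.51109142 0.11635275] 0.12085238872926121 -1.633405102264572
-85.6 [0.0, 0.017, -0.002] [-1.5, -0.1, -0.0]
-75.6 [0.0, 0.037, -0.006] [-3.5, -0.1, -0.0]
-65.6 [0.0, 0.056, -0.014] [-5.5, -0.1, -0.1]
-55.6 [0.0, 0.074, -0.026] [-7.5, -0.1, -0.1]
-45.6 [0.001, 0.09, -0.04] [-9.5, -0.0, -0.1]
-35.6 [0.001, 0.102, -0.056] [-11.5, -0.0, -0.1]
-25.6 [0.001, 0.112, -0.075] [-13.5, -0.0, -0.1]
-15.6 [0.001, 0.118, -0.095] [-15.5, -0.0, -0.1]
-5.6 [0.001, 0.121, -0.115] [-17.5, -0.0, -0.1]
4.4 [0.001, 0.12, -0.136] [16.5, -0.1, 0.0]
7.4 [0.001, 0.119, -0.142] [15.9, -0.1, 0.0]
```

Request:
carry_out(
  targets=[0.01,-0.001,0.008,-0.001,-0.8,0,0,0.01,-0.002,0.017,-0.002,-1.5,0,0,0.01,-0.002,0.037,-0.006,-3.5,0,0,0.01,-0.002,0.056,-0.014,-5.5,0,0,0.01,-0.002,0.074,-0.026,-7.5,0,0,0.01,-0.002,0.09,-0.04,-9.5,0,0,0.01,-0.002,0.102,-0.056,-11.5,0,0,0.01,-0.002,0.112,-0.075,-13.5,0,0,0.01,-0.002,0.118,-0.095,-15.5,0,0,0.01,-0.002,0.121,-0.115,-17.5,0,0,0.01,-0.002,0.12,-0.136,-19.5,0,0,0.01,-0.002,0.119,-0.142,-20.1,0,0],
)

```text
clock: 9.5
tcp_pos: [0.6312, 0.1298, 0.1017]
orientation: [-0.101, 1.563, 0.108]
contact_force: [10.8, 0.5, -18.3]
grip_width: 0.023
```

Run:
```python
from h import *
o=r.get_obs(); print(o["clock"],o["tcp_pos"],o["contact_force"].round(2),o["grip_width"],o["joints"].round(2))
p=o["tcp_pos"]; c=np.array([.5111,.1164]); d=p[:2]-c; a0=np.arctan2(d[1],d[0]); print(np.hypot(*d),a0,a0+1.6264)
arc(c,.121,np.r_[6,8.5]*np.pi/180,p[2],np.pi/2)
```

```text
9.5 [0.63119372 0.12984508 0.10174184] [ 10.8    0.46 -18.25] 0.022996013958504563 [ 0.35  0.77 -0.96  1.7   0.71  1.06  0.86]
0.1208439931688226 0.1114906222497911 1.7378906222497912
6.0 [-0.0, -0.001, 0.0] [0.3, 0.1, -0.0]
8.5 [0.0, 0.004, 0.0] [-0.2, 0.1, -0.0]
```

Request:
carry_out(
  targets=[0.01,0.001,0.004,0.001,0,0,0,0.01,0.001,0.006,0.001,0,0,0,0.01,0.001,0.006,0.001,0,0,0],
)

```text
clock: 9.88
tcp_pos: [0.6314, 0.1313, 0.1014]
orientation: [-0.104, 1.565, 0.1]
contact_force: [-4.5, -11.2, 10.3]
grip_width: 0.0231
```

Run:
```python
from h import *
o=r.get_obs(); print(o["clock"],o["tcp_pos"],o["contact_force"].round(2),o["moment"].round(2))
p=o["tcp_pos"]; c=np.array([.5111,.1164]); d=p[:2]-c; a0=np.arctan2(d[1],d[0]); print(a0+1.6264)
```

```text
9.875 [0.63137943 0.1313405  0.10135759] [ -4.52 -11.19  10.28] [-2.14  0.96 -0.02]
1.749981899898193
```

Request:
carry_out(
  targets=[0.05,0,-0.002,0,0,0,0,0.05,0,-0.002,0,0,0,0,0.05,-0.03,-0.002,0,0,0,0,0.05,-0.08,-0.002,0,0,0,0,0.05,-0.1,-0.002,0,0,0,0],
)

```text
clock: 10.5
tcp_pos: [0.6322, 0.1312, 0.2044]
orientation: [-0.103, 1.561, 0.101]
contact_force: [0.2, 0.2, -0.5]
grip_width: 0.0501
```

Run:
```python
from h import *
o=r.get_obs(); print(o["clock"],o["tcp_pos"],o["contact_force"].round(2))
print(go([.582,-.283,.1],.0534+np.pi/2),go([.582,-.283,.2],.0534+np.pi/2))
T=r.grab_frame("top");S=r.grab_frame("scene")
m=np.hstack([crop(T,300,130,245,160,1.63),crop(S,140,160,245,160,1.63)]); print(m.shape)
cv2.imwrite("pics/m5.png",np.vstack([m[:,:400],m[:,-400:]]))
```

```text
10.5 [0.63219827 0.13116605 0.2044194 ] [ 0.16  0.16 -0.51]
(array([ 0.1042, -0.404 , -0.1043]), array([0.88, 0.08, 0.01])) (array([ 0.0042, -0.4041, -0.1035]), array([0.88, 0.08, 0.01]))
(261, 798, 3)
```

View pics/m5.png

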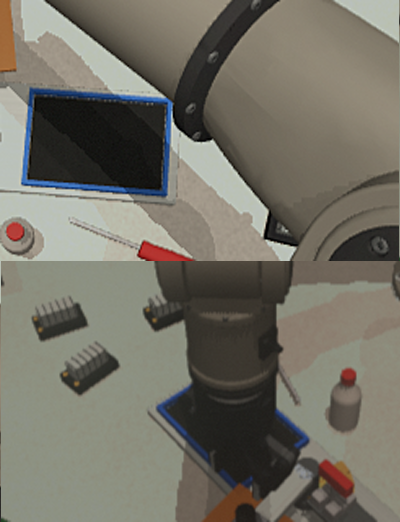

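The tray is open (blue lip, corners at crop (32,90) and (165,195)), the hood is away, and the modules are unmoved. Going to module a.

Request:
carry_out(
  targets=[0.06,0.004,-0.404,-0.104,0.9,0,0,0.06,0.004,-0.404,-0.104,0.9,0,0,0.06,0.004,-0.404,-0.104,0.9,0,0,0.06,0.004,-0.404,-0.104,0.9,0,0,0.06,0.004,-0.404,-0.104,0.9,0,0,0.06,0.054,-0.404,-0.104,0.9,0,0,0.06,0.104,-0.404,-0.104,0.9,0,0,0.06,0.104,-0.404,-0.104,0.9,0,0,0.06,0.104,-0.404,-0.104,0.9,0,0],
)

```text
clock: 11.72
tcp_pos: [0.581, -0.2826, 0.0978]
orientation: [-0.039, 1.566, 0.041]
contact_force: [0.6, 0.5, 0.4]
grip_width: 0.06
```

Run:
```python
from h import *
o=r.get_obs(); print(o["clock"],o["tcp_pos"],o["joints"].round(2))
print(go([.582,-.283,.022],.0534+np.pi/2))
k=lambda u,v:(300+u/1.63,130+v/1.63)
fit([(.066,.096),(.066,-.096),(-.066,-.096),(-.066,.096)],[k(30,88),k(173,99),k(166,197),k(21,187)],.024)
S=r.grab_frame("scene"); cv2.imwrite("pics/m6.png",crop(S,140,150,130,100,4))
```

```text
11.725 [ 0.58103874 -0.28260031  0.09777985] [ 0.99  0.77 -0.94  1.69  0.7   1.05  1.44]
(array([ 0.0758, -0.0005,  0.0006]), array([-0.03,  0.05, -0.01]))
[ 0.4981 -0.0439] -0.0617 res mm [[-1.2, 0.7], [-0.9, 0.8], [-0.0, -1.4], [2.2, -0.0]]
```

View pics/m6.png

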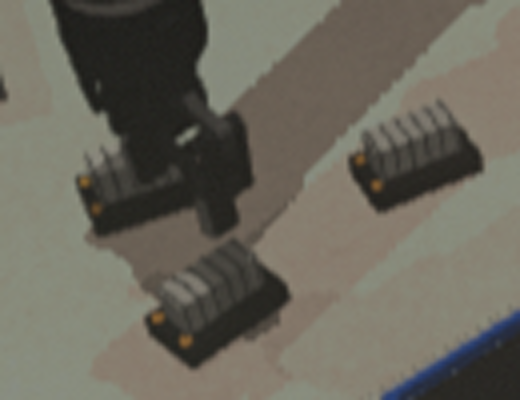

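The gripper hangs above the nearest module (crop (220,300), just under the fingertips). Descend and grip.

Request:
carry_out(
  targets=[0.06,0.04,0,0,0,0,0,0.06,0.07,0,0,0,0,0,0.06,0.077,0,0,0,0,0,0.06,0.077,0,0,0,0,0,0.005,0.077,0,0,0,0,0,0.005,0.077,0,0,0,0,0,0.005,0.077,0,0,0,0,0,0.005,0.077,0,0,0,0,0],
  squeeze=80,
)

```text
clock: 12.78
tcp_pos: [0.5843, -0.2813, 0.0245]
orientation: [-0.042, 1.561, 0.042]
contact_force: [-1.6, 1.1, 6.0]
grip_width: 0.0221
```

Request:
carry_out(
  targets=[0.005,-0.02,0,0,0,0,0,0.005,-0.05,0,0,0,0,0,0.005,-0.05,0,0,0,0,0],
)

```text
clock: 13.15
tcp_pos: [0.5857, -0.2816, 0.0779]
orientation: [-0.043, 1.556, 0.04]
contact_force: [-0.3, 0.6, -3.3]
grip_width: 0.0225
```

```bash
cat >> h.py <<'E'
ST=(np.array([.501,-.0437]),-.057)
E
python3 - <<'E'
from h import *
o=r.get_obs(); print(o["clock"],o["tcp_pos"],o["grip_width"],o["contact_force"].round(2))
y=ST[1]+np.pi/2
print(st(0,.06),go([*st(0,.06),.09],y),go([*st(0,.06),.036],y))
E
```

```text
13.15 [ 0.58574538 -0.28164017  0.07789233] 0.022543601049146374 [-0.34  0.63 -3.25]
[0.50441815 0.01620256] (array([-0.0137,  0.3017, -0.0653]), array([1.26, 0.16, 0.02])) (array([ 0.0402,  0.3018, -0.0661]), array([1.26, 0.16, 0.02]))
```

Request:
carry_out(
  targets=[0.005,-0.014,0.302,-0.065,1.3,0.2,0,0.005,-0.014,0.302,-0.065,1.3,0.2,0,0.005,-0.014,0.302,-0.065,1.3,0.2,0,0.005,-0.014,0.302,-0.065,1.3,0.2,0,0.005,-0.014,0.302,-0.065,1.3,0.2,0,0.005,-0.014,0.302,-0.065,1.3,0.2,0,0.005,-0.014,0.302,-0.065,1.3,0.2,0,0.005,-0.014,0.302,-0.065,1.3,0.2,0],
)

```text
clock: 14.15
tcp_pos: [0.5048, 0.0149, 0.0898]
orientation: [0.048, 1.574, -0.051]
contact_force: [0.1, 0.5, -2.1]
grip_width: 0.0225
```

Run:
```python
from h import *
o=r.get_obs(); print(o["clock"],o["tcp_pos"],o["grip_width"],o["contact_force"].round(2))
y=ST[1]+np.pi/2
print(go([*st(0,.06),.038],y))
S=r.grab_frame("scene"); cv2.imwrite("pics/m7.png",crop(S,150,170,200,150,3))
```

```text
14.15 [0.50483997 0.01491238 0.08984099] 0.02251248402787048 [ 0.07  0.53 -2.08]
(array([ 0.0518,  0.0014, -0.0003]), array([-0.07, -0.04,  0.03]))
```

View pics/m7.png

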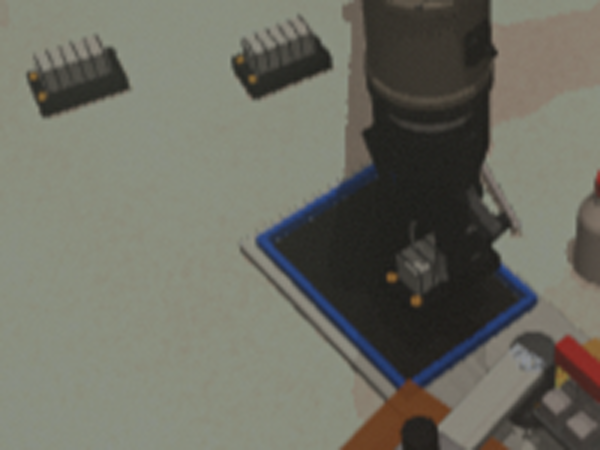

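The module is held level over the tray (crop (420,265)). Lower it and release.

Request:
carry_out(
  targets=[0.005,0.025,0.001,0,0,0,0,0.005,0.045,0.001,0,0,0,0,0.005,0.05,0.001,0,0,0,0,0.005,0.053,0.001,0,0,0,0,0.005,0.053,0.001,0,0,0,0],
)

```text
clock: 14.82
tcp_pos: [0.5052, 0.0158, 0.0373]
orientation: [0.049, 1.573, -0.052]
contact_force: [-0.2, -0.1, -2.6]
grip_width: 0.0224
```

Request:
carry_out(
  targets=[0.005,0.0015,0,0,0,0,0,0.005,0.0015,0,0,0,0,0,0.02,0.0015,0,0,0,0,0,0.045,0.0015,0,0,0,0,0,0.045,0.0,0,0,0,0,0,0.045,-0.03,0,0,0,0,0,0.05,-0.08,0,0,0,0,0,0.05,-0.1,0,0,0,0,0],
)

```text
clock: 15.82
tcp_pos: [0.5068, 0.0165, 0.1398]
orientation: [0.049, 1.569, -0.051]
contact_force: [0.3, 0.1, -0.4]
grip_width: 0.0496
```

Run:
```python
from h import *
o=r.get_obs(); print(o["clock"],o["tcp_pos"],o["contact_force"].round(2))
y=-.2055+np.pi/2
print(go([.41,-.296,.13],y),go([.42,-.296,.1],y), np.hypot(.41,.296))
```

```text
15.825 [0.50680628 0.0164942  0.13982583] [ 0.27  0.11 -0.43]
(array([ 0.0102, -0.318 , -0.0767]), array([1.62, 0.01, 0.02])) (array([ 0.0402, -0.3173, -0.0668]), array([1.62, 0.01, 0.02])) 0.5056836956042778
```

Request:
carry_out(
  targets=[0.06,0.01,-0.318,-0.077,1.6,0,0,0.06,0.01,-0.318,-0.077,1.6,0,0,0.06,0.01,-0.318,-0.077,1.6,0,0,0.06,0.01,-0.318,-0.077,1.6,0,0,0.06,0.01,-0.318,-0.077,1.6,0,0,0.06,0.01,-0.318,-0.077,1.6,0,0,0.06,0.01,-0.318,-0.077,1.6,0,0],
)

```text
clock: 16.7
tcp_pos: [0.4093, -0.2964, 0.1299]
orientation: [0.161, 1.564, -0.162]
contact_force: [1.1, 0.5, -0.2]
grip_width: 0.0598
```

Run:
```python
from h import *
o=r.get_obs(); print(o["clock"],o["tcp_pos"],o["joints"].round(2))
y=-.2055+np.pi/2
print(go([.41,-.2956,.023],y))
T=r.grab_frame("top");S=r.grab_frame("scene"); m=np.zeros((600,800,3),np.uint8); 
m[:300,:750]=crop(T,300,160,250,100,3); m[300:,:400]=crop(S,140,160,160,120,2.5); cv2.imwrite("pics/m8.png",m)
```

```text
16.7 [ 0.40927437 -0.29637319  0.1298529 ] [ 1.3   0.52 -1.    2.    0.56  0.92  1.37]
(array([0.1069, 0.001 , 0.0005]), array([-0.  ,  0.01,  0.01]))
```

View pics/m8.png

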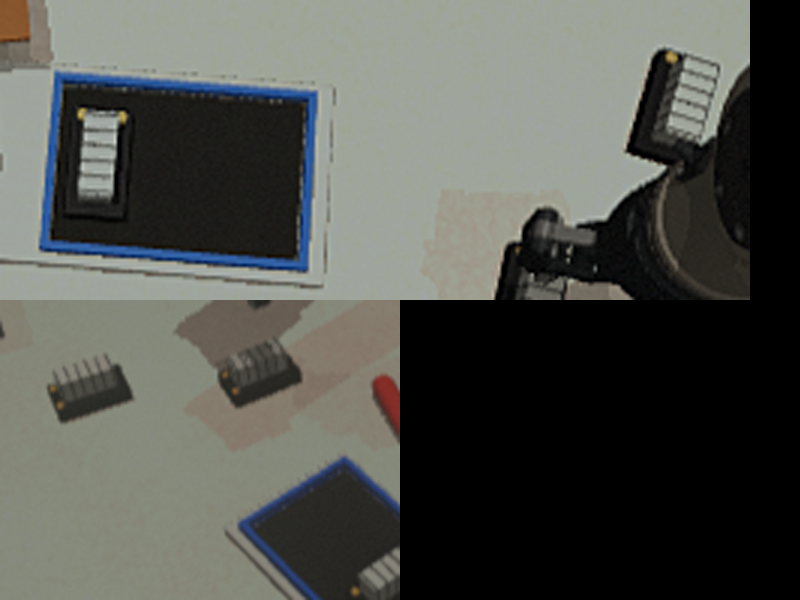

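The first module sits square in the tray's left slot, and the other two have not moved. Descend on the second.

Request:
carry_out(
  targets=[0.06,0.05,0.001,0,0,0,0,0.06,0.09,0.001,0,0,0,0,0.06,0.107,0.001,0,0,0,0,0.06,0.107,0.001,0,0,0,0,0.005,0.107,0.001,0,0,0,0,0.005,0.107,0.001,0,0,0,0,0.005,0.107,0.001,0,0,0,0,0.005,0.107,0.001,0,0,0,0,0.005,0.08,0.001,0,0,0,0,0.005,0.04,0.001,0,0,0,0,0.005,0.04,0.001,0,0,0],
)

```text
schema error: expected a multiple of 7 numbers
```

Run:
```python
from h import *
o=r.get_obs(); print(o["clock"],o["tcp_pos"],o["grip_width"],o["contact_force"].round(2))
y=ST[1]+np.pi/2
print(go([*st(0,0),.1],y),go([*st(0,0),.038],y))
```

```text
16.8 [ 0.41044233 -0.29412814  0.13029474] 0.059885425628064856 [0.84 0.39 0.86]
(array([0.0302, 0.2635, 0.0387]), array([-1.65,  0.01,  0.01])) (array([0.0922, 0.2635, 0.0387]), array([-1.65,  0.01,  0.01]))
```

Request:
carry_out(
  targets=[0.06,0.05,-0.001,0,0,0,0,0.06,0.09,-0.001,0,0,0,0,0.06,0.107,-0.001,0,0,0,0,0.06,0.107,-0.001,0,0,0,0,0.005,0.107,-0.001,0,0,0,0,0.005,0.107,-0.001,0,0,0,0,0.005,0.107,-0.001,0,0,0,0,0.005,0.107,-0.001,0,0,0,0,0.005,0.08,-0.001,0,0,0,0,0.005,0.04,-0.001,0,0,0,0,0.005,0.04,-0.001,0,0,0,0],
)

```text
clock: 18.18
tcp_pos: [0.4122, -0.2963, 0.0933]
orientation: [0.155, 1.559, -0.161]
contact_force: [0.9, -0.1, -1.7]
grip_width: 0.0224
```

Run:
```python
from h import *
o=r.get_obs(); print(o["clock"],o["tcp_pos"],o["grip_width"],o["contact_force"].round(2))
y=ST[1]+np.pi/2
print(go([*st(0,0),.1],y),go([*st(0,0),.038],y))
```

```text
18.175 [ 0.41218465 -0.29628655  0.09330601] 0.02239269946073618 [ 0.85 -0.13 -1.74]
(array([-0.0073,  0.2652,  0.0365]), array([-1.66,  0.07,  0.04])) (array([0.0547, 0.2654, 0.0361]), array([-1.66,  0.07,  0.04]))
```

Request:
carry_out(
  targets=[0.005,-0.007,0.265,0.036,-1.7,0,0,0.005,-0.007,0.265,0.036,-1.7,0,0,0.005,-0.007,0.265,0.036,-1.7,0,0,0.005,-0.007,0.265,0.036,-1.7,0,0,0.005,-0.007,0.265,0.036,-1.7,0,0,0.005,-0.007,0.265,0.036,-1.7,0,0,0.005,-0.007,0.265,0.036,-1.7,0,0],
)

```text
clock: 19.05
tcp_pos: [0.4995, -0.0461, 0.099]
orientation: [0.039, 1.566, -0.048]
contact_force: [-0.7, -0.7, -0.6]
grip_width: 0.0223
```

Run:
```python
from h import *
o=r.get_obs(); print(o["clock"],o["tcp_pos"],o["grip_width"],o["contact_force"].round(2))
y=ST[1]+np.pi/2
print(go([*st(0,0),.037],y))
S=r.grab_frame("scene"); cv2.imwrite("pics/m9.png",crop(S,150,170,200,150,3))
```

```text
19.05 [ 0.49953529 -0.04610992  0.0989549 ] 0.022287829746909477 [-0.7  -0.71 -0.58]
(array([0.0619, 0.0028, 0.0011]), array([0.01, 0.05, 0.06]))
```

Request:
carry_out(
  targets=[0.005,0.03,0.002,0.001,0,0,0,0.005,0.055,0.002,0.001,0,0,0,0.005,0.06,0.002,0.001,0,0,0,0.005,0.063,0.002,0.001,0,0,0,0.005,0.063,0.002,0.001,0,0,0],
)

```text
clock: 19.73
tcp_pos: [0.5013, -0.0455, 0.0371]
orientation: [0.04, 1.565, -0.05]
contact_force: [-1.1, -0.2, -1.2]
grip_width: 0.0219
```

Request:
carry_out(
  targets=[0.005,0.002,0,0,0,0,0,0.005,0.002,0,0,0,0,0,0.02,0.002,0,0,0,0,0,0.045,0.002,0,0,0,0,0,0.045,0.0,0,0,0,0,0,0.045,-0.03,0,0,0,0,0,0.05,-0.08,0,0,0,0,0,0.05,-0.1,0,0,0,0,0],
)

```text
clock: 20.72
tcp_pos: [0.5022, -0.0446, 0.1397]
orientation: [0.04, 1.561, -0.051]
contact_force: [0.1, 0.1, 0.5]
grip_width: 0.0502
```

Run:
```python
from h import *
o=r.get_obs(); print(o["clock"],o["tcp_pos"],o["contact_force"].round(2))
y=-.2742+np.pi/2
print(go([.554,-.4056,.13],y))
S=r.grab_frame("scene"); cv2.imwrite("pics/m9.png",crop(S,140,160,200,150,3))
```

```text
20.725 [ 0.50220017 -0.04461244  0.13969249] [0.14 0.06 0.55]
(array([ 0.0127, -0.3573,  0.0724]), array([2.48, 0.11, 0.06]))
```

View pics/m9.png

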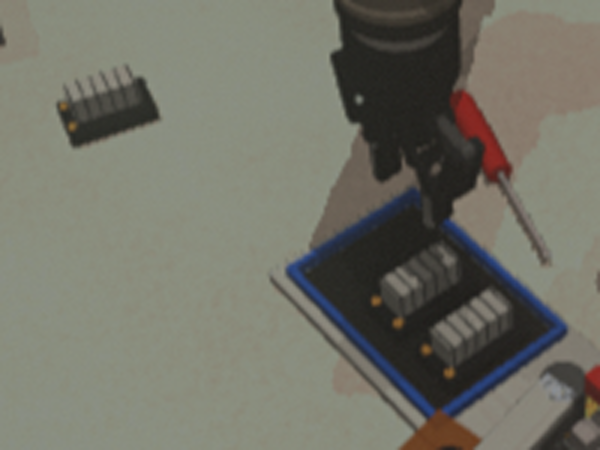

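Two modules stand upright in the tray, and the third is still at its place (crop (105,100)). Fetch it.

Request:
carry_out(
  targets=[0.06,0.013,-0.357,0.072,2.5,0,0,0.06,0.013,-0.357,0.072,2.5,0,0,0.06,0.013,-0.357,0.072,2.5,0,0,0.06,0.013,-0.357,0.072,2.5,0,0,0.06,0.013,-0.357,0.072,2.5,0,0,0.06,0.013,-0.357,0.072,2.5,0,0,0.06,0.013,-0.357,0.072,2.5,0,0,0.06,0.013,-0.357,0.072,2.5,0,0],
)

```text
clock: 21.78
tcp_pos: [0.5538, -0.4043, 0.1299]
orientation: [0.212, 1.55, -0.22]
contact_force: [-0.0, 0.5, 0.1]
grip_width: 0.0601
```

Run:
```python
from h import *
o=r.get_obs(); print(o["clock"],o["tcp_pos"],o["joints"].round(2))
print(go([.554,-.4056,.023],-.2742+np.pi/2))
S=r.grab_frame("scene").astype(int); A=cv2.imread("pics/scene0.png").astype(int)
print(abs(S-A).mean(2)[180:205,158:175].round().mean())  # left half of module b unchanged?
```

```text
21.775 [ 0.55383549 -0.40430832  0.12990428] [ 1.1   0.75 -0.87  1.58  0.63  1.1   1.37]
(array([ 0.1069, -0.0009, -0.0006]), array([-0.02,  0.12,  0.04]))
15.731764705882354
```

Request:
carry_out(
  targets=[0.06,0.05,-0.001,0,0,0,0,0.06,0.09,-0.001,0,0,0,0,0.06,0.107,-0.001,0,0,0,0,0.06,0.107,-0.001,0,0,0,0,0.005,0.107,-0.001,0,0,0,0,0.005,0.107,-0.001,0,0,0,0,0.005,0.107,-0.001,0,0,0,0,0.005,0.107,-0.001,0,0,0,0,0.005,0.08,-0.001,0,0,0,0,0.005,0.04,-0.001,0,0,0,0,0.005,0.04,-0.001,0,0,0,0],
)

```text
clock: 23.2
tcp_pos: [0.557, -0.4055, 0.0959]
orientation: [0.209, 1.543, -0.221]
contact_force: [0.3, -0.1, -1.6]
grip_width: 0.0223
```

Run:
```python
from h import *
o=r.get_obs(); print(o["clock"],o["tcp_pos"],o["grip_width"],o["contact_force"].round(2))
y=ST[1]+np.pi/2
print(go([*st(0,-.06),.1],y))
```

```text
23.2 [ 0.55698647 -0.40553277  0.09587183] 0.02234221454072109 [ 0.29 -0.11 -1.64]
(array([-0.0081,  0.2745, -0.1388]), array([-2.49,  0.2 ,  0.08]))
```

Request:
carry_out(
  targets=[0.005,-0.008,0.2745,-0.139,-2.5,0.2,0,0.005,-0.008,0.2745,-0.139,-2.5,0.2,0,0.005,-0.008,0.2745,-0.139,-2.5,0.2,0,0.005,-0.008,0.2745,-0.139,-2.5,0.2,0,0.005,-0.008,0.2745,-0.139,-2.5,0.2,0,0.005,-0.008,0.2745,-0.139,-2.5,0.2,0,0.005,-0.008,0.2745,-0.139,-2.5,0.2,0],
)

```text
clock: 24.08
tcp_pos: [0.4974, -0.1043, 0.1002]
orientation: [0.037, 1.571, -0.05]
contact_force: [1.0, -0.1, -2.1]
grip_width: 0.0224
```

Run:
```python
from h import *
o=r.get_obs(); print(o["clock"],o["tcp_pos"],o["grip_width"],o["contact_force"].round(2))
y=ST[1]+np.pi/2
print(go([*st(0,-.06),.037],y))
```

```text
24.075 [ 0.49737934 -0.10427827  0.10015419] 0.022398387967022225 [ 1.04 -0.08 -2.11]
(array([0.0631, 0.0012, 0.0002]), array([ 0.01, -0.01,  0.09]))
```

Request:
carry_out(
  targets=[0.005,0.03,0.0,0,0,0,0,0.005,0.055,0.0,0,0,0,0,0.005,0.06,0.0,0,0,0,0,0.005,0.063,0.0,0,0,0,0,0.005,0.063,0.0,0,0,0,0],
)

```text
clock: 24.7
tcp_pos: [0.498, -0.1056, 0.0382]
orientation: [0.038, 1.57, -0.052]
contact_force: [-1.0, -0.1, -2.0]
grip_width: 0.0224
```

Request:
carry_out(
  targets=[0.005,0.001,0,0,0,0,0,0.005,0.001,0,0,0,0,0,0.02,0.001,0,0,0,0,0,0.045,0.001,0,0,0,0,0,0.045,0.0,0,0,0,0,0,0.045,-0.03,0,0,0,0,0,0.05,-0.08,0,0,0,0,0,0.05,-0.13,0,0,0,0,0,0.05,-0.16,0,0,0,0,0],
)

```text
clock: 25.82
tcp_pos: [0.4987, -0.1037, 0.2004]
orientation: [0.037, 1.568, -0.052]
contact_force: [-0.7, -0.8, -0.4]
grip_width: 0.0501
```

Run:
```python
from h import *
o=r.get_obs(); print(o["clock"],o["tcp_pos"],o["contact_force"].round(2),o["joints"].round(2))
a=-1.6264+1.75
p=np.array([.5111+.121*np.cos(a),.1164+.121*np.sin(a)]); print(p,go([*p,.2],a+np.pi/2),go([*p,.101],a+np.pi/2))
S=r.grab_frame("scene"); T=r.grab_frame("top"); cv2.imwrite("pics/m10.png",np.vstack([crop(S,180,170,200,150,2),crop(T,240,130,200,130,2)]))
```

```text
25.825 [ 0.49868377 -0.1037242   0.20042241] [-0.68 -0.75 -0.37] [ 0.96  0.45 -1.11  1.93  0.48  1.05  1.16]
[0.63117692 0.13131755] (array([-0.0015,  0.2422,  0.119 ]), array([-2.07,  0.02,  0.11])) (array([0.0975, 0.2431, 0.1187]), array([-2.07,  0.02,  0.11]))
```

View pics/m10.png

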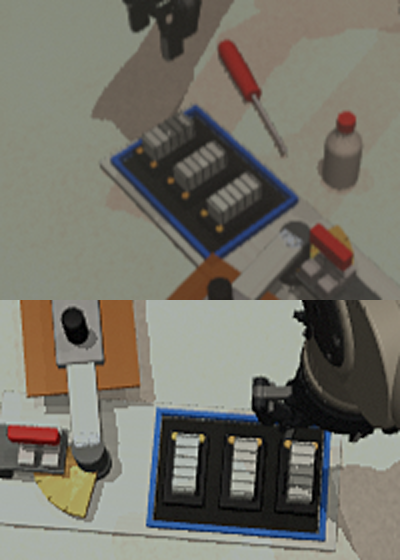

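All three modules lie flat, sinks up, side by side in the tray (top crop (187,470), (242,470), (300,470)). Now close the hood.

Request:
carry_out(
  targets=[0.06,-0.002,0.243,0.119,-2,0,0,0.06,-0.002,0.243,0.119,-2,0,0,0.06,-0.002,0.243,0.119,-2,0,0,0.06,-0.002,0.243,0.119,-2,0,0,0.06,-0.002,0.243,0.119,-2,0,0,0.06,-0.002,0.243,0.119,-2,0,0,0.06,0.05,0.243,0.119,-2,0,0,0.06,0.097,0.243,0.119,-2,0,0,0.06,0.097,0.243,0.119,-2,0,0,0.01,0.097,0.243,0.119,-2,0,0,0.01,0.097,0.243,0.119,-2,0,0,0.01,0.097,0.243,0.119,-2,0,0],
  squeeze=25,
)

```text
clock: 27.42
tcp_pos: [0.6344, 0.1314, 0.1049]
orientation: [-0.1, 1.561, 0.084]
contact_force: [-1.9, -1.0, 7.0]
grip_width: 0.0233
```

Run:
```python
from h import *
o=r.get_obs(); print(o["clock"],o["tcp_pos"],o["contact_force"].round(2),o["grip_width"],o["joints"].round(2))
p=o["tcp_pos"]; c=np.array([.5111,.1164]); d=p[:2]-c; a0=np.arctan2(d[1],d[0]); print(np.hypot(*d),a0+1.6264)
arc(c,.121,-1.6264+np.r_[95,85,75,65,55,45,35,25,15,5,0,-3]*np.pi/180,p[2],np.pi/2)
```

```text
27.425 [0.63442186 0.13139337 0.10494032] [-1.91 -1.02  6.99] 0.023315417558013862 [ 0.33  0.77 -0.95  1.69  0.72  1.07  0.83]
0.12422995722653252 1.747385382661156
1.8 [0.0, -0.011, -0.004] [1.0, 0.1, 0.1]
-8.2 [0.0, -0.032, -0.007] [3.0, 0.1, 0.1]
-18.2 [0.0, -0.051, -0.014] [5.0, 0.1, 0.1]
-28.2 [0.001, -0.07, -0.025] [7.0, 0.1, 0.1]
-38.2 [0.001, -0.086, -0.038] [9.0, 0.1, 0.1]
-48.2 [0.001, -0.1, -0.055] [11.0, 0.1, 0.1]
-58.2 [0.001, -0.11, -0.073] [13.0, 0.2, 0.1]
-68.2 [0.001, -0.117, -0.093] [15.0, 0.2, 0.0]
-78.2 [0.0, -0.121, -0.113] [17.0, 0.2, 0.0]
-88.2 [0.0, -0.121, -0.134] [-17.0, -0.0, 0.2]
-93.2 [0.0, -0.12, -0.145] [-16.0, -0.0, 0.2]
-96.2 [0.0, -0.118, -0.151] [-15.4, -0.0, 0.2]
```

Request:
carry_out(
  targets=[0.01,0,-0.011,-0.003,1,0,0,0.01,0,-0.032,-0.006,3,0,0,0.01,0,-0.051,-0.013,5,0,0,0.01,0,-0.07,-0.024,7,0,0,0.01,0,-0.086,-0.037,9,0,0,0.01,0,-0.1,-0.054,11,0,0,0.01,0,-0.11,-0.072,13,0,0,0.01,0,-0.117,-0.092,15,0,0,0.01,0,-0.121,-0.112,17,0,0,0.01,0,-0.121,-0.133,19,0,0,0.01,0,-0.12,-0.144,20,0,0,0.01,0,-0.119,-0.149,20,0,0],
)

```text
clock: 28.92
tcp_pos: [0.5026, -0.0071, 0.1056]
orientation: [1.252, 1.16, -1.248]
contact_force: [20.5, -10.4, -24.9]
grip_width: 0.023
```

Run:
```python
from h import *
o=r.get_obs(); print(o["clock"],o["tcp_pos"],o["contact_force"].round(2),o["grip_width"],o["joints"].round(2))
p=o["tcp_pos"]; c=np.array([.5111,.1164]); d=p[:2]-c; a0=np.arctan2(d[1],d[0]); print(np.hypot(*d),a0+1.6264)
arc(c,.121,-1.6264+np.r_[0,-3]*np.pi/180,p[2],np.pi/2)
```

```text
28.925 [ 0.50257907 -0.00706829  0.10562232] [ 20.47 -10.41 -24.86] 0.022978409616000284 [ 0.4   0.43 -0.64  2.05  0.39  0.76 -0.53]
0.12376197238817722 -0.013300190494604625
-93.2 [-0.0, 0.002, -0.003] [-0.1, 0.1, -0.2]
-96.2 [-0.0, -0.005, -0.003] [0.5, 0.1, -0.2]
```

Request:
carry_out(
  targets=[0.01,0.001,0,0,0,0,0,0.05,0.001,0,0,0,0,0,0.05,0.001,0,0,0,0,0,0.045,-0.04,0,0,0,0,0,0.045,-0.09,0,0,0,0,0,0.045,-0.1,0,0,0,0,0],
)

```text
clock: 29.68
tcp_pos: [0.5031, -0.0051, 0.209]
orientation: [1.255, 1.156, -1.244]
contact_force: [0.3, -0.3, -1.1]
grip_width: 0.0451
```

Run:
```python
from h import *
o=r.get_obs(); print(o["clock"],o["tcp_pos"],o["contact_force"].round(2),o["joints"].round(2))
print(go([.5145,.168,.2],-.0556))
T=r.grab_frame("top");S=r.grab_frame("scene"); cv2.imwrite("pics/m11.png",np.vstack([crop(S,210,180,180,140,3.),]))
```

```text
29.675 [ 0.50308681 -0.00512033  0.2090003 ] [ 0.27 -0.33 -1.06] [ 0.49  0.28 -0.71  1.96  0.25  0.96 -0.41]
(array([ 0.0071,  0.0007, -0.1736]), array([-0.06,  0.13, -0.24]))
```

View pics/m11.png

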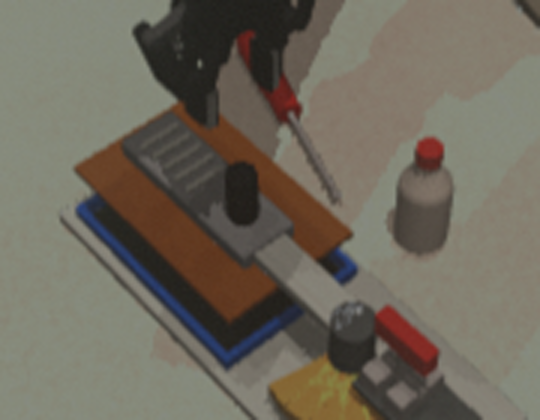

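The hood is back over the tray as at the start, and the red bar is still turned and raised at crop (405,340). Now the plunger.

Request:
carry_out(
  targets=[0.045,0.007,0.001,-0.174,0,0.1,-0.2,0.045,0.007,0.001,-0.174,0,0.1,-0.2,0.045,0.007,0.001,-0.174,0,0.1,-0.2,0.045,0.007,0.001,-0.174,0,0.1,-0.2,0.045,0.007,0.001,-0.174,0,0.1,-0.2],
)

```text
clock: 30.4
tcp_pos: [0.5128, 0.1669, 0.1963]
orientation: [1.25, 1.178, -1.257]
contact_force: [-0.8, -0.4, -0.5]
grip_width: 0.0447
```

Run:
```python
from h import *
o=r.get_obs(); print(o["clock"],o["tcp_pos"])
print(go([.5145,.168,.102],-.0556))
```

```text
30.4 [0.51282739 0.16687329 0.19626136]
(array([ 0.0943,  0.0018, -0.0016]), array([-0.06,  0.05,  0.02]))
```

Request:
carry_out(
  targets=[0.045,0.04,0.002,-0.002,0,0,0,0.045,0.08,0.002,-0.002,0,0,0,0.045,0.094,0.002,-0.002,0,0,0,0.045,0.094,0.002,-0.002,0,0,0,0,0.094,0.002,-0.002,0,0,0,0,0.094,0.002,-0.002,0,0,0,0,0.094,0.002,-0.002,0,0,0,0,0.094,0.002,-0.002,0,0,0],
  squeeze=70,
)

```text
clock: 31.4
tcp_pos: [0.5142, 0.1688, 0.1038]
orientation: [1.249, 1.178, -1.257]
contact_force: [-6.1, -1.0, 8.2]
grip_width: 0.0133
```

Request:
carry_out(
  targets=[0,-0.004,0,0,0,0,0,0,-0.008,0,0,0,0,0,0,-0.01,0,0,0,0,0,0,-0.01,0,0,0,0,0],
)

```text
clock: 31.9
tcp_pos: [0.514, 0.1687, 0.1136]
orientation: [1.249, 1.178, -1.258]
contact_force: [1.7, 1.4, -12.9]
grip_width: 0.0127
```

Request:
carry_out(
  targets=[0,0,0,0,1,0,0,0,0,0,0,3,0,0,0,0,0,0,5,0,0,0,0,0,0,7,0,0,0,0,0,0,9,0,0,0,0,0,0,11,0,0,0,0,0,0,13,0,0,0,0,0,0,15,0,0,0,0,0,0,17,0,0,0,0,0,0,18,0,0,0,0,0,0,18,0,0],
)

```text
clock: 33.28
tcp_pos: [0.515, 0.1668, 0.1133]
orientation: [-2.191, 0.076, 2.194]
contact_force: [4.4, -4.0, -13.0]
grip_width: 0.0129
```

Run:
```python
from h import *
o=r.get_obs(); print(o["clock"],o["tcp_pos"],o["contact_force"].round(1),o["moment"].round(2),o["grip_width"])
print(go([.514,.1675,.095],1.515))
```

```text
33.275 [0.51502441 0.16682342 0.11326989] [  4.4  -4.  -13. ] [-0.83 -1.18  0.03] 0.012885225220777395
(array([ 0.0183, -0.0007,  0.001 ]), array([-0.08,  0.01, -0.08]))
```

Lower with the plunger while gripping; it should follow past 0.014 into the deep slot.

Request:
carry_out(
  targets=[0,0.006,0,0.001,0,0,0,0,0.012,0,0.001,0,0,0,0,0.018,0,0.001,0,0,0,0,0.022,0,0.001,0,0,0,0,0.022,0,0.001,0,0,0],
)

```text
clock: 33.9
tcp_pos: [0.515, 0.1667, 0.0914]
orientation: [-2.193, 0.076, 2.192]
contact_force: [4.7, -1.7, -6.2]
grip_width: 0.0128
```

Request:
carry_out(
  targets=[0,0.0015,0,0,0,0,0,0.03,0.0015,0,0,0,0,0,0.045,0.0015,0,0,0,0,0,0.045,0,0,0,0,0,0,0.045,-0.05,0,0,0,0,0,0.045,-0.1,0,0,0,0,0,0.045,-0.1,0,0,0,0,0],
)

```text
clock: 34.78
tcp_pos: [0.5174, 0.1689, 0.1958]
orientation: [-2.2, 0.073, 2.183]
contact_force: [-0.2, 0.1, -0.9]
grip_width: 0.0448
```

Run:
```python
from h import *
o=r.get_obs(); print(o["clock"],o["tcp_pos"],o["contact_force"].round(1),o["joints"].round(2))
S=r.grab_frame("scene");S0=cv2.imread("pics/scene0.png")
def red(I):
    h=cv2.cvtColor(I,cv2.COLOR_BGR2HSV); w=np.zeros(I.shape[:2],bool); w[275:312,325:365]=1
    m=w&((h[...,0]<8)|(h[...,0]>172))&(h[...,1]>150)&(h[...,2]>60); y,x=np.nonzero(m); return len(x),x.mean(),y.mean(),x.min(),x.max(),y.min(),y.max()
print(red(S0),red(S))
cv2.imwrite("pics/m12.png",np.hstack([crop(S0,290,250,200,160,2),crop(S,290,250,200,160,2)]))
```

```text
34.775 [0.51743445 0.16886492 0.19578409] [-0.2  0.1 -0.9] [-0.14  0.32 -0.35  1.89  0.14  0.95 -2.2 ]
(147, np.float64(344.44897959183675), np.float64(295.61224489795916), np.int64(335), np.int64(354), np.int64(287), np.int64(305)) (177, np.float64(343.80790960451975), np.float64(296.89830508474574), np.int64(335), np.int64(354), np.int64(287), np.int64(307))
```

View pics/m12.png

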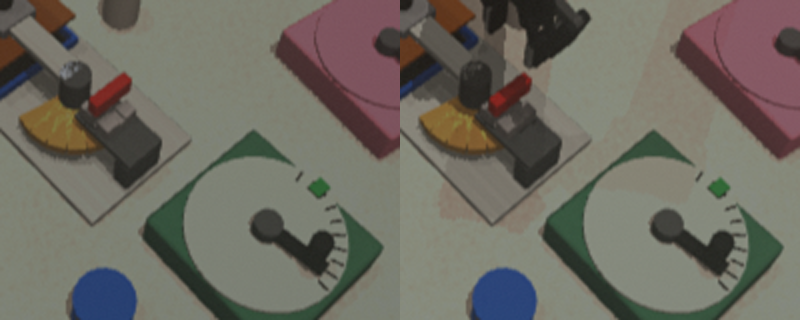

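Run:
```python
from h import *
print("hub",tri(170.5,211.75,423.5,361)); print("knob",tri(139.5,207.75,451,370)); print("mark",tri(164.2,247.1,449,343.5))
T=cv2.imread("pics/top0.png"); S=r.grab_frame("scene"); T2=r.grab_frame("top")
for n,I,(x0,y0,x1,y1) in[("top",T,(130,170,225,262)),("scene",S,(360,315,485,425))]:
    h=cv2.cvtColor(I,cv2.COLOR_BGR2HSV)[y0:y1,x0:x1]
    w=((h[...,1]<40)&(h[...,2]>110)).astype(np.uint8)
    g=((h[...,0]>45)&(h[...,0]<85)&(h[...,1]>150)&(h[...,2]>110)).astype(np.uint8)
    _,l,s,c=cv2.connectedComponentsWithStats(g); i=1+s[1:,4].argmax(); m=c[i]+[x0,y0]; print(n,"mark",s[i],m,at(n,*m,.054))
m=np.zeros((520,800,3),np.uint8); m[:,:400]=crop(T,130,165,100,130,4)[:520,:400]; m[:440,400:]=crop(S,380,310,100,110,4); cv2.imwrite("pics/m13.png",m)
```

```text
hub (array([0.49274541, 0.35515615, 0.06754263]), np.float64(0.0020387064358919206))
knob (array([0.49125095, 0.40542646, 0.10613232]), np.float64(0.002331413041859748))
mark (array([0.41971911, 0.36723221, 0.05420052]), np.float64(0.0019494019840955075))
top mark [31 74  1  1  1] [161. 244.] [0.4266748  0.37371512 0.054     ]Traceback (most recent call last):
  File "<stdin>", line 8, in <module>
ValueError: attempt to get argmax of an empty sequence
```

Run:
```python
from h import *
o=r.get_obs(); print(o["clock"],o["tcp_pos"],o["joints"].round(2))
print(go([.4912,.4054,.19],np.radians(181.7)),np.hypot(.4912,.4054))
```

```text
34.925 [0.51439569 0.16713853 0.19085526] [-0.14  0.33 -0.35  1.9   0.15  0.94 -2.2 ]
(array([-0.0008, -0.2363,  0.0381]), array([16.94, -0.06, -0.07])) 0.6368882162514863
```

Request:
carry_out(
  targets=[0.05,0,-0.05,0.008,-2,0,0,0.05,0,-0.09,0.015,-4,0,0,0.05,0,-0.13,0.02,-6,0,0,0.05,0,-0.17,0.025,-8,0,0,0.05,0,-0.21,0.03,-10,0,0,0.05,0,-0.236,0.038,-12,0,0,0.05,0,-0.236,0.038,-14,0,0,0.05,0,-0.236,0.038,-16,0,0,0.05,0,-0.236,0.038,-18,0,0,0.05,0,-0.236,0.038,-19,0,0,0.05,0,-0.236,0.038,-19,0,0],
  squeeze=25,
)

```text
clock: 36.3
tcp_pos: [0.4906, 0.4044, 0.1873]
orientation: [1.184, 1.217, -1.198]
contact_force: [-0.8, -0.2, -0.4]
grip_width: 0.0498
```

Run:
```python
from h import *
o=r.get_obs(); print(o["clock"],o["tcp_pos"],o["joints"].round(2))
print(go([.4915,.405,.076],np.radians(181.7)))
```

```text
36.3 [0.49061251 0.40437816 0.18733068] [-0.27  0.56 -0.73  1.65  0.42  1.1  -1.1 ]
(array([ 0.1113,  0.0013, -0.0016]), array([-0.07,  0.1 ,  0.04]))
```

Request:
carry_out(
  targets=[0.05,0.04,0.001,-0.001,0,0,0,0.05,0.08,0.001,-0.001,0,0,0,0.05,0.109,0.001,-0.001,0,0,0,0.05,0.109,0.001,-0.001,0,0,0,0.05,0.109,0.001,-0.001,0,0,0,0.01,0.109,0.001,-0.001,0,0,0,0.01,0.109,0.001,-0.001,0,0,0,0.01,0.109,0.001,-0.001,0,0,0],
)

```text
clock: 37.3
tcp_pos: [0.4917, 0.4051, 0.0796]
orientation: [1.185, 1.216, -1.197]
contact_force: [-0.9, -0.6, 6.9]
grip_width: 0.0193
```

Run:
```python
from h import *
o=r.get_obs(); print(o["clock"],o["tcp_pos"],o["grip_width"],o["contact_force"].round(1))
p=o["tcp_pos"]; c=np.array([.4930,.3548]); d=p[:2]-c; a0=np.arctan2(d[1],d[0]); print(np.hypot(*d),np.degrees(a0))
arc(c,.0505,np.radians(np.r_[98,108,118,128,138,148,158,166,170.5]),p[2],np.pi/2)
```

```text
37.3 [0.49173109 0.40507569 0.07959556] 0.019282185389384303 [-0.9 -0.6  6.9]
0.050291697195796424 91.44578601520953
98.0 [0.0, -0.006, 0.0] [-1.3, 0.1, 0.0]
108.0 [0.0, -0.014, 0.002] [-3.3, 0.1, 0.0]
118.0 [0.0, -0.023, 0.005] [-5.3, 0.1, 0.0]
128.0 [0.0, -0.03, 0.01] [-7.3, 0.1, 0.0]
138.0 [0.0, -0.037, 0.016] [-9.3, 0.1, 0.1]
148.0 [0.0, -0.042, 0.022] [-11.3, 0.1, 0.1]
158.0 [0.0, -0.046, 0.03] [-13.3, 0.1, 0.1]
166.0 [0.0, -0.049, 0.037] [-14.9, 0.1, 0.1]
170.5 [0.0, -0.05, 0.041] [-15.8, 0.0, 0.1]
```

Request:
carry_out(
  targets=[0.01,0,-0.006,0,-1.3,0,0,0.01,0,-0.014,0.002,-3.3,0,0,0.01,0,-0.023,0.005,-5.3,0,0,0.01,0,-0.03,0.01,-7.3,0,0,0.01,0,-0.037,0.016,-9.3,0,0,0.01,0,-0.042,0.022,-11.3,0,0,0.01,0,-0.046,0.03,-13.3,0,0,0.01,0,-0.049,0.037,-14.9,0,0,0.01,0,-0.05,0.041,-15.8,0,0,0.01,0,-0.05,0.041,-15.8,0,0],
)

```text
clock: 38.55
tcp_pos: [0.4454, 0.3624, 0.0798]
orientation: [0.128, 1.565, -0.138]
contact_force: [6.2, 0.7, -6.6]
grip_width: 0.0191
```

Run:
```python
from h import *
o=r.get_obs(); print(o["clock"],o["tcp_pos"],o["grip_width"],o["contact_force"].round(1))
p=o["tcp_pos"]; c=np.array([.4930,.3548]); d=p[:2]-c; a0=np.arctan2(d[1],d[0]); print(np.hypot(*d),np.degrees(a0))
arc(c,.0505,np.radians([169.5,170.5,171.5]),p[2],np.pi/2)
```

```text
38.55 [0.44535105 0.36236791 0.07984216] 0.019130253946564223 [ 6.2  0.7 -6.6]
0.04824619908495189 170.9752975770285
169.5 [-0.0, 0.001, -0.002] [0.2, 0.0, 0.1]
170.5 [-0.0, 0.0, -0.002] [-0.0, 0.0, 0.1]
171.5 [-0.0, -0.0, -0.002] [-0.2, 0.0, 0.1]
```

Request:
carry_out(
  targets=[0.02,0,0,-0.001,0,0,0,0.045,0,0,-0.001,0,0,0,0.045,0,0,-0.001,0,0,0,0.045,-0.04,0,-0.001,0,0,0,0.045,-0.1,0,0,0,0,0,0.045,-0.14,0,0,0,0,0],
)

```text
clock: 39.3
tcp_pos: [0.4449, 0.3641, 0.2225]
orientation: [0.129, 1.564, -0.136]
contact_force: [1.1, -0.1, -0.1]
grip_width: 0.0448
```

Run:
```python
from h import *
o=r.get_obs(); print(o["clock"],o["tcp_pos"],o["contact_force"].round(1),o["joints"].round(2))
print(go([.5,-.1,.25],np.radians(80)))
```

```text
39.3 [0.44493357 0.36412005 0.22248319] [ 1.1 -0.1 -0.1] [ 0.02  0.57 -1.13  1.76  0.56  1.19  0.13]
(array([-0.0251, -0.4484,  0.1322]), array([0.07, 0.03, 0.05]))
```

Request:
carry_out(
  targets=[0.045,-0.025,-0.448,0.132,0,0,0,0.045,-0.025,-0.448,0.132,0,0,0,0.045,-0.025,-0.448,0.132,0,0,0,0.045,-0.025,-0.448,0.132,0,0,0,0.045,-0.025,-0.448,0.132,0,0,0,0.045,-0.025,-0.448,0.132,0,0,0,0.045,-0.025,-0.448,0.132,0,0,0,0.045,-0.025,-0.448,0.132,0,0,0,0.045,-0.025,-0.448,0.132,0,0,0],
)

```text
clock: 40.42
tcp_pos: [0.4997, -0.1022, 0.2496]
orientation: [0.133, 1.565, -0.14]
contact_force: [-0.1, 1.8, 0.4]
grip_width: 0.0447
```

Run:
```python
from h import *
o=r.get_obs(); print(o["clock"],o["tcp_pos"],o["contact_force"].round(1))
T=r.grab_frame("top");S=r.grab_frame("scene"); m=np.zeros((600,800,3),np.uint8)
m[:400,:400]=crop(T,125,165,100,100,4); m[:400,400:]=crop(S,370,310,100,100,4); m[400:,:400]=crop(T,225,165,200,100,2);m[400:,400:]=crop(S,220,220,200,100,2)
cv2.imwrite("pics/m13.png",m); cv2.imwrite("pics/topE.png",T);cv2.imwrite("pics/sceneE.png",S)
```

```text
40.425 [ 0.49974535 -0.10222362  0.24961906] [-0.1  1.8  0.4]
```

View pics/m13.png

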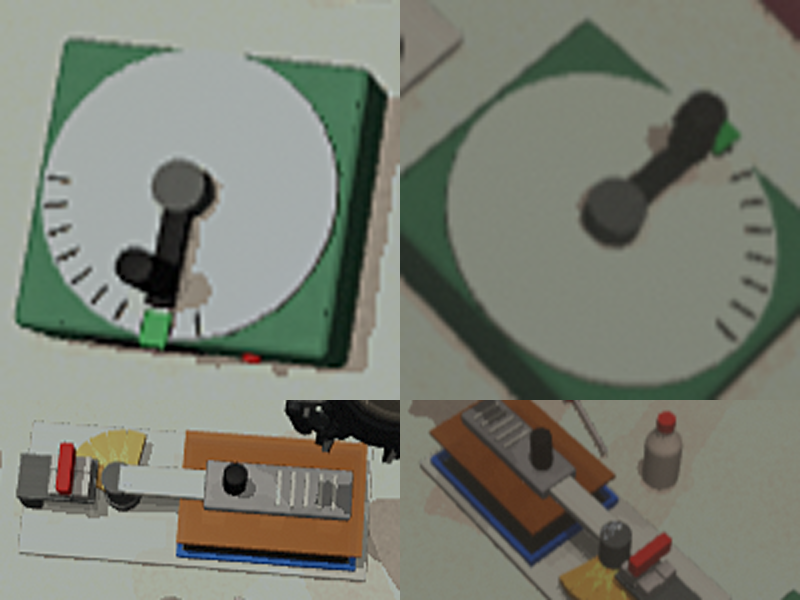

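Run:
```python
from h import *
c=at("top",125+190.5/4,165+195/4,.054); t=at("top",125+162/4,165+305/4,.064); m=at("top",125+154.5/4,165+328/4,.054)
k=at("top",125+131/4,165+264/4,.11)
print(c,t,m,k)
for c in(c,np.array([.493,.3548,0])):
    for p in(t,m,k): d=(p-c)[:2]; print(np.hypot(*d).round(4),np.degrees(np.arctan2(d[1],d[0])).round(1))
# disc ellipse fit in top view, green tab centroid
T=cv2.imread("pics/topE.png"); h=cv2.cvtColor(T,cv2.COLOR_BGR2HSV)[165:265,125:225]
g=(abs(h[...,0].astype(int)-62)<15)&(h[...,1]>150)&(h[...,2]>120); y,x=np.nonzero(g); print(len(x),x.mean()+125.,y.mean()+165.,at("top",x.mean()+125,y.mean()+165,.054))
w=((h[...,1]<40)&(h[...,2]>120)).astype(np.uint8)
_,l,s,_=cv2.connectedComponentsWithStats(w); print(s)
```

```text
[0.49201927 0.35410546 0.054     ] [0.43111884 0.36112281 0.064     ] [0.42042422 0.36766096 0.054     ] [0.44419464 0.36196695 0.11      ]
0.0613 173.4
0.0729 169.3
0.0485 170.7
0.0622 174.2
0.0737 170.0
0.0493 171.6
1 161.0 244.0 [0.4266748  0.37371512 0.054     ]
[[   4   10   96   84 2961]
 [   0    0  100  100 6979]
 [  96   27    3    4    6]
 [  98   32    1    1    1]
 [  95   34    2    5    5]
 [  99   37    1    1    1]
 [  96   40    1    1    1]
 [  95   42    2    1    2]
 [  94   45    2    2    3]
 [  93   48    3    4    6]
 [  92   55    2    1    2]
 [  92   56    4    6    6]
 [  91   64    1    2    2]
 [  90   68    2    1    2]
 [  90   70    3    4    7]
 [  92   75    1    1    1]
 [  39   77    3    1    3]
 [  90   76    1    1    1]
 [  89   78    4    2    5]
 [  89   83    1    1    1]
 [  89   86    1    1    1]
 [  87   88    3    3    4]]
```

Run:
```python
from h import *
T0=cv2.imread("pics/top0.png");S0=cv2.imread("pics/scene0.png");T=cv2.imread("pics/topE.png");S=cv2.imread("pics/sceneE.png")
def tab(I,x,y,w,h):
    c=I[y:y+h,x:x+w].astype(int); k=c[...,1]-np.maximum(c[...,0],c[...,2]); m=k>60
    yy,xx=np.nonzero(m); return len(xx),np.array([x+xx.mean(),y+yy.mean()])
a=tab(T0,150,235,30,20); a2=tab(T,150,235,30,20); b=tab(S0,435,330,30,25); print(a,a2,b)
m,g=tri(*a[1],*b[1]); print("mark",m,g)
k,g=tri(157.75,231,446.25,336.75); print("knob",k,g)
k0,g=tri(139.5,207.75,451,370); print("knob0",k0,g)
h1,g=tri(125+179/4,165+185/4,370+213/4,310+210/4); print("hub",h1,g)
for c in(h1,(h1*[1,1,1]+[.4927,.3552,.0675])/2):
  print([ (round(np.hypot(*(p-c)[:2]),4),round(np.degrees(np.arctan2((p-c)[1],(p-c)[0])),1)) for p in(m,k,k0)])
m=np.hstack([crop(T,140,195,50,65,8),crop(S,410,320,50,65,8)]); 
cv2.imwrite("pics/m14.png",m)
```

```text
(20, array([162.95, 246.45])) (45, array([163.15555556, 247.02222222])) (0, array([nan, nan]))
 ** On entry to DLASCL parameter number  4 had an illegal value
 ** On entry to DLASCL parameter number  4 had an illegal value
 ** On entry to DLASCL parameter number  4 had an illegal value
 ** On entry to DLASCL parameter number  4 had an illegal value
 ** On entry to DLASCL parameter number  5 had an illegal value
 ** On entry to DLASCL parameter number  4 had an illegal value<stdin>:5: RuntimeWarning: Mean of empty slice.
  ret = ret.dtype.type(ret / rcount)
Traceback (most recent call last):
  File "h.py", line 16, in tri
    s=np.linalg.lstsq(np.c_[d,-e],b-a,rcond=None)[0]
      ~~~~~~~~~~~~~~~^^^^^^^^^^^^^^^^^^^^^^^^^^^^
numpy.linalg.LinAlgError: SVD did not converge in Linear Least Squares
```

Run:
```python
from h import *
S0=cv2.imread("pics/scene0.png");T=cv2.imread("pics/topE.png")
def tab(I,x,y,w,h,t):
    c=I[y:y+h,x:x+w].astype(int); m=c[...,1]-np.maximum(c[...,0],c[...,2])>t
    yy,xx=np.nonzero(m); return len(xx),np.array([x+xx.mean()+.0,y+yy.mean()])
a=tab(T,150,235,25,20,50); b=tab(S0,440,336,16,14,35); print(a,b)
mk,g=tri(*a[1],*b[1]); print("mark",mk,g)
k,_=tri(157.75,231,446.25,336.75); k0,_=tri(139.5,207.75,451,370); h1,_=tri(125+179/4,165+185/4,370+213/4,310+210/4)
print("knob",k,"knob0",k0,"hub",h1)
h2=np.array([.4927,.3552,.0675])
for c in(h1,(h1+h2)/2):
  print([(round(np.hypot(*(p-c)[:2]),4),round(np.degrees(np.arctan2((p-c)[1],(p-c)[0])),1)) for p in(mk,k,k0)])
# lever overlay in the top view: outlines for the angle 170
I=crop(T,140,195,60,65,9); c=at("top",*a[1],.054)
cen=np.array([.4930,.3545])
def P(x,y,z,th): q=[cen[0]+x*np.cos(th)-y*np.sin(th),cen[1]+x*np.sin(th)+y*np.cos(th),z]; u=px("top",q); return tuple(int(v) for v in ((u-[140,195]+.5)*9))
for deg,col in((169,(0,0,255)),(172,(255,200,0))):
    th=np.radians(deg); cv2.line(I,P(.0,0,.064,th),P(.064,0,.064,th),col,1); cv2.circle(I,P(.064,0,.064,th),4,col,1)
    cv2.polylines(I,[np.array([P(.05+.01*np.cos(t),.01*np.sin(t),.11,th) for t in np.linspace(0,6.28,24)])],True,col,1)
    cv2.circle(I,P(.071,0,.054,th),4,col,-1)
cv2.imwrite("pics/m14.png",I)
```

```text
(50, array([163.18, 246.84])) (48, array([449.39583333, 343.125     ]))
mark [0.41998601 0.36799173 0.05722309] 0.0011595281129663263
knob [0.44397359 0.36252093 0.10977875] knob0 [0.49125095 0.40542646 0.10613232] hub [0.49442287 0.35687566 0.06597934]
[(np.float64(0.0753), np.float64(171.5)), (np.float64(0.0508), np.float64(173.6)), (np.float64(0.0487), np.float64(93.7))]
[(np.float64(0.0745), np.float64(170.8)), (np.float64(0.05), np.float64(172.6)), (np.float64(0.0494), np.float64(92.7))]
```

View pics/m14.png

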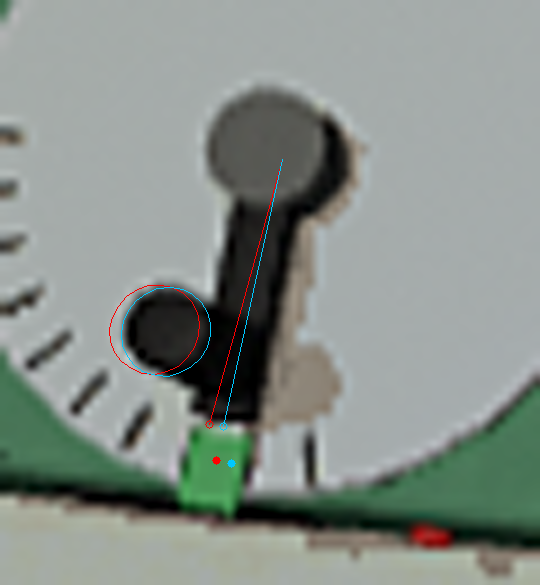

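The lever knob measures about 171.3° against the tab's about 169°, so it is some 2° (2 mm at the tip) too far. I nudge it back.

Run:
```python
from h import *
print(go([.4451,.363,.2],np.radians(81)))
```

```text
(array([ 0.0477,  0.4462, -0.1309]), array([-0.12,  0.03,  0.05]))
```

Request:
carry_out(
  targets=[0.045,0.048,0.446,-0.131,0,0,0,0.045,0.048,0.446,-0.131,0,0,0,0.045,0.048,0.446,-0.131,0,0,0,0.045,0.048,0.446,-0.131,0,0,0,0.045,0.048,0.446,-0.131,0,0,0,0.045,0.048,0.446,-0.131,0,0,0,0.045,0.048,0.446,-0.131,0,0,0,0.045,0.048,0.446,-0.131,0,0,0,0.045,0.048,0.446,-0.131,0,0,0,0.045,0.048,0.446,-0.131,0,0,0],
)

```text
clock: 41.78
tcp_pos: [0.4441, 0.3629, 0.1997]
orientation: [0.126, 1.565, -0.134]
contact_force: [0.9, 0.2, -0.4]
grip_width: 0.0451
```

Run:
```python
from h import *
print(r.get_obs()["tcp_pos"],go([.4451,.363,.08],np.radians(81)))
```

```text
[0.44411587 0.36288522 0.19973436] (array([0.1197, 0.0009, 0.0006]), array([-0.1 ,  0.03,  0.06]))
```

Request:
carry_out(
  targets=[0.045,0.05,0,0,0,0,0,0.045,0.1,0,0,0,0,0,0.045,0.119,0,0,0,0,0,0.045,0.119,0,0,0,0,0,0.01,0.119,0,0,0,0,0,0.01,0.119,0,0,0,0,0,0.01,0.119,0,0,0,0,0],
)

```text
clock: 42.65
tcp_pos: [0.4452, 0.3633, 0.0827]
orientation: [0.128, 1.562, -0.133]
contact_force: [-0.4, -2.3, 6.4]
grip_width: 0.0193
```

Run:
```python
from h import *
o=r.get_obs();print(o["clock"],o["tcp_pos"],o["grip_width"],o["contact_force"].round(1)); p=o["tcp_pos"]
print(go(p+[.0003,.0018,0],np.radians(81)))
```

```text
42.65 [0.44518071 0.36327118 0.08270775] 0.019316558619298055 [-0.4 -2.3  6.4]
(array([-0.    ,  0.0018, -0.    ]), array([-0.11,  0.06,  0.03]))
```

Request:
carry_out(
  targets=[0.01,0,0.0007,0,0,0,0,0.01,0,0.0013,0,0,0,0,0.01,0,0.0013,0,0,0,0,0.01,0,0.0013,0,0,0,0],
)

```text
clock: 43.15
tcp_pos: [0.4453, 0.3639, 0.0828]
orientation: [0.127, 1.562, -0.135]
contact_force: [-1.6, -5.1, 3.6]
grip_width: 0.0192
```

Request:
carry_out(
  targets=[0.02,0,0,0,0,0,0,0.045,0,0,0,0,0,0,0.045,0,0,0,0,0,0,0.045,-0.04,0,0,0,0,0,0.045,-0.1,0,0,0,0,0,0.045,-0.14,0,0,0,0,0,0.045,-0.16,-0.15,0.044,0,0,0,0.045,-0.16,-0.3,0.088,0,0,0,0.045,-0.16,-0.448,0.132,0,0,0,0.045,-0.16,-0.448,0.132,0,0,0,0.045,-0.16,-0.448,0.132,0,0,0,0.045,-0.16,-0.448,0.132,0,0,0],
)

```text
clock: 44.65
tcp_pos: [0.4896, -0.009, 0.2429]
orientation: [0.127, 1.561, -0.135]
contact_force: [1.8, 0.6, -0.9]
grip_width: 0.0449
```

Run:
```python
from h import *
o=r.get_obs(); print(o["clock"],o["tcp_pos"],o["contact_force"].round(1))
A=cv2.imread("pics/topE.png"); T=r.grab_frame("top"); cv2.imwrite("pics/topF.png",T)
def dark(I,y0,y1,x0=150,x1=180):
    w=np.clip(90-I[y0:y1,x0:x1].max(2).astype(float),0,60); ys,xs=np.mgrid[y0:y1,x0:x1]; return round((w*xs).sum()/w.sum(),2),round((w*ys).sum()/w.sum(),2)
for I in(A,T): print("lever tip rows",dark(I,234,242),"bar rows",dark(I,219,226),"knob",dark(I,227,234,150,164))
h=np.array([.4930,.3545])
for d in(169,170,171,172,173): t=np.radians(d); print(d,px("top",[h[0]+.05*np.cos(t),h[1]+.05*np.sin(t),.11]).round(2),px("top",[h[0]+.06*np.cos(t),h[1]+.06*np.sin(t),.064]).round(2))
```

```text
44.65 [ 0.4896287  -0.00895674  0.24286817] [ 1.8  0.6 -0.9]
lever tip rows (np.float64(163.5), np.float64(236.85)) bar rows (np.float64(168.29), np.float64(221.95)) knob (np.float64(158.48), np.float64(230.49))
lever tip rows (np.float64(162.8), np.float64(236.8)) bar rows (np.float64(167.89), np.float64(221.94)) knob (np.float64(158.16), np.float64(230.33))
169 [156.71 231.12] [163.31 239.79]
170 [157.13 231.2 ] [163.8  239.89]
171 [157.55 231.28] [164.28 239.98]
172 [157.97 231.35] [164.77 240.06]
173 [158.4  231.42] [165.26 240.14]
```

Run:
```python
from h import *
r.hand_in(); print(r.get_obs()["clock"])
```

```text
the job is handed in; nothing more can be done
the job is handed in; nothing more can be done
```

The curing station is loaded, the hood is locked, the dimmer is set at the green mark, and the job is handed in at about 45 s of robot time.

- **Modules:** I parked the plunger in its rest notch (turned counterclockwise) and swung the hood to its 1.75 rad stop. All three modules present then went into the tray. Before closing, the images showed them flat with heat sinks up; they are now hidden under the hood.
- **Hood and lock:** The hood pressed against its stop when closed. The plunger handle was let go over the deep slot, and in the image it matches its starting position, fully down. I took no new picture of the hood and plunger after the last dimmer adjustment.
- **Dimmer:** I moved the lever only after the lock. My first setting measured about 2° past the mark, so I moved it back slightly. The last picture puts it about 1° from the tab centre. My estimates of that offset disagreed by 1–2°, so the remaining error is uncertain by about that much.
- **Other items:** The spool, bottle and screwdriver were not touched, and the gripper was clear of everything at hand-in.

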